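# Change the format plate of the coding station

### The job

Set the coding station up for stick sachets: swing its clear guard up out of the way, fit the format plate with the blue handle over the two locating pins so that it lies flat on the bed, and close the guard fully again. The wide hole goes on the thick pin; lower the plate on gently rather than dropping it. Leave the plate with the orange handle and the other things on the table where they are.

Things in the scene. Friction and masses are not known exactly. Their poses are not given: they have to be found in the camera images.
- station: Coding station, fixed: grey base 252 mm wide, white housing 110 mm high along its far side (from x = 81 mm), clear guard in a yellow frame. Origin on the table under the bed's centre; x away from the operator, y left, z up. Flat aluminium bed, top 30 mm above the table, between side cheeks (inner faces y = -119, +119 mm; 65 mm high in front, 106 at the back). Pins at x = 0, y = +80, -80 mm.
- pin_thick (a point): Centre of the tip of the thick locating pin (14 mm diameter, stands 25 mm above the bed; its topmost 10 mm taper to a blunt point); the one on the station's left (+y).
- pin_thin (a point): Centre of the tip of the thin locating pin (10 mm diameter, otherwise like the thick one); on the station's right (-y), 160 mm from the thick one.
- guard (a joint): Guard angle: 0 closed (sloping down to the operator), growing as its front is lifted; upright at 1.82, stop at 2.05 rad. May start ajar (to 0.2). A friction hinge holds it wherever it is left; moving it takes about 1 to 7 N at the bar. Closed, it clears a seated plate's handle by about 15 mm, but not that of a plate standing on the pins.
- hinge_axis (a point): Middle of the guard's hinge axis, which runs along the station's y, at x = +85 mm, z = 115 mm of the station.
- guard_bar (a point): Centre of the guard's handle: black round bar, 12 mm diameter, along the station's y, free for 112 mm, 36 mm clear of the yellow frame, 214 mm from the hinge axis. The line hinge to bar slopes down 0.25 rad when closed (bar 62 mm above the table) and turns up with the joint; upright it is 329 mm up. It can be pinched from above, tool down, all the way, as it turns between the fingers.
- stick_plate: Format plate to fit: aluminium, 120 (x) x 190 (y) x 8 mm, 0.3 to 0.5 kg, with two sachet pockets (ribs 14 mm above the underside) and a blue handle between them. Starts flat on the table. Origin: centre of the underside; z up. Through holes at x = 0: wide (16.5 mm) at y = +80, narrow (12.5 mm) at y = -80 mm. Fitted, its axes agree with the station's and its origin is 30 mm above the table.
- blue_handle (a point): Middle of the blue handle's bar, over the plate's centre, 38 mm above the underside. The bar is 12 mm wide (x), 12 mm high and 96 mm long (y), on a post at each end, with 24 mm free below it.
- hole_wide (a point): Centre of the wide hole (16.5 mm) of the plate with the blue handle, at the underside. At the start this end of the plate points roughly towards the robot.
- hole_narrow (a point): Centre of the narrow hole (12.5 mm) of the plate with the blue handle, at the underside.
- carton_plate: The other format plate, to be left alone: white plastic with an orange handle, otherwise the same outline, size and axes. The two lie side by side, either one on the left.
- date_stamp: Bystander: a stamp, black with a red cap, 35 x 58 x 80 mm; origin at the centre of its underside.
- tally_counter: Bystander: a grey metal hand counter, 76 x 56 x 30 mm; origin at the centre of its underside.

How it is judged:
On the way, in this order (a step that is already met when the one before it is completed fails the run):
1. the guard is swung up, clear of the bed (value of joint guard above 1.4 rad), for 0.2 s.
2. the blue-handled plate lies flat on the bed with both pins through their holes, the guard still open (value of joint guard above 1 rad and horizontal distance between hole_wide and pin_thick below 0.004 m and horizontal distance between hole_narrow and pin_thin below 0.004 m and z of stick_plate in the frame of station below 0.0325 m and angle between stick_plate's own z axis and vertical below 0.03 rad), for 0.2 s.
At the end, for the whole second after the job is handed in: Blue-handled plate at rest and flat on the bed (within 2.5 mm, 0.03 rad), wide hole on the thick pin and narrow on the thin (centred within 4 mm); guard closed (below 0.04 rad); orange-handled plate within 20 mm, stamp and counter within 30 mm of their start (value of joint guard below 0.04 rad and horizontal distance between hole_wide and pin_thick below 0.004 m and horizontal distance between hole_narrow and pin_thin below 0.004 m and z of stick_plate in the frame of station below 0.0325 m and angle between stick_plate's own z axis and vertical below 0.03 rad and linear speed of stick_plate below 0.01 m/s and distance of carton_plate from where it was at the start of the episode below 0.02 m and distance of each of date_stamp, tally_counter from where it was at the start of the episode below 0.03 m); the robot touches nothing.
It fails at once if the orange-handled plate is pushed or lifted away (over 20 mm) (distance of carton_plate from where it was at the start of the episode above 0.02 m).
It fails at once if the date stamp is knocked away (over 30 mm) (distance of date_stamp from where it was at the start of the episode above 0.03 m).
It fails at once if the tally counter is knocked away (over 30 mm) (distance of tally_counter from where it was at the start of the episode above 0.03 m).
It fails at once if the plate is dropped onto the bed instead of lowered (faster than 0.35 m/s over the pins) (horizontal distance between stick_plate and station below 0.02 m and z of stick_plate in the frame of station below 0.06 m and linear speed of stick_plate above 0.35 m/s).
It also fails if it takes over 72 s, if anything falls off the work surface, if the arm or the gripper's body presses on something with over 40 N, if the wrist force passes 120 N, or if a joint passes its speed limit or range.

### The arm

A 7-joint arm with a two-finger parallel gripper is mounted at the origin on a cart in front of the work surface, level with it; the furniture and walls round the work are solid. World frame = base frame: x ahead of the robot, y to its left, z up, the work surface at z = 0. Lengths are in m, angles in rad, forces in N, time in s.
With the tool pointing down it reaches from about 0.4 to 0.875 m from the base axis. Payload 6.5 kg.
Tool frame: the origin (TCP) lies midway between the tips of the shut fingers; the grasp point (between the pads) lies 19 mm behind it; z points along the fingers, y is the line along which they close (so a half turn about z gives the same grasp; the last joint's range is limited). The gripper opens to 85 mm and grips with 20 to 120 N. Pads are 22 mm wide; open, the fingers measure 114 mm over their backs; the gripper's body (76 mm by 85 mm) begins 54 mm behind the grasp point. The pads swing forward as they close: fully open they stand 13 mm farther back than shut.
Start: joints at [1.198, 0.536, -0.004, 1.538, 0.003, 1.067, -0.071], TCP at [0.196, -0.62, 0.21] pointing down, gripper open.
Joint ranges: [-2.7, 2.7], [-0.37, 2.16], [-1.27, 1.26], [0.24, 2.4], [-1.31, 4.45], [0.19, 1.91], [-2.76, 2.76]. Speed limits (rad/s): [2.39, 2.39, 3.14, 3.14, 3.14, 3.14, 3.14].

### API

Orientations are given as [roll, pitch, yaw] about the fixed x, y, z axes, in that order (R = Rz(yaw) Ry(pitch) Rx(roll)).
In Python, from rig import bot gives the robot as it stands.
- The arm moves only by the tool drive_tool, never from a script. Its argument "plan" is a list of rows, each an object of numbers: "dx", "dy", "dz": the shift along the tool's x, y, z in cm; "turn": the turn about the tool's z in rad; "grip": the closure, from -1 (fully open) to 1 (shut), so that 0 is half open. In form: [{"dx": .., "dy": .., "dz": .., "turn": .., "grip": ..}, ...]. A call has 1 to 20 rows; each row is the pose to reach, as a shift and turn from the pose commanded when the call began, along the tool's axes at that moment; what a row does not reach only later rows make up. A row lasts 1/12 s, in which the tool goes at most 41.7 mm and 7.16 degrees, less where a joint would pass 70% of its speed; a pose out of reach is approached as far as the arm can. A call with a gripper value outside its range is refused whole. The fingers move at their own pace and stop on an object; the grip force is fixed at half the most. Time passes only in rows, so rows that repeat a pose let the fingers close. It gives the time, the measured TCP pose, the force, the opening and the grip force at its end, in the units of the state.
- bot.state(): the state, without advancing time (a new reading comes with each control period).
- bot.get_image(name): name is "scene" or "top" or "wrist"; returns the picture (400x640x3 uint8, red, green, blue); there is no depth.
- bot.camera_info(name): a dict with "intrinsics" (3x3 intrinsics, pixels), "pose" (4x4, takes a point from camera to world coordinates); the wrist camera has in their place "tool_from_camera" (4x4, takes a point from camera to tool coordinates, whose origin is the TCP and whose axes are the flange's). Camera axes: x right, y down, z forward; pixel columns grow to the right and rows downward; lengths in m; the calibration is good to about 2 mm. A picture is of the moment at which its call begins: read the wrist's pose just before it. camera_info takes no time and is no camera call.
- bot.job_done(): hands the job in; it is judged then, once.
The state is a dict: "time": time; "joint_positions": joint angles; "dq": joint speeds; "joint_torque": joint torques, N m; "ee_pos": TCP position; "orientation": TCP orientation; "ft_force": force on the tool from outside, world axes, zero at the start; "moment": the same for the moment, N m; "opening": finger opening in m; "gripper_force": force on a finger pad.
Only numpy, scipy, OpenCV 4.12 (cv2) and the standard library are available. Lean on these libraries where they do the work, as an engineer would, in place of code of your own. Each camera call takes 0.05 s, during which the arm holds its last target. There are 200 camera calls.

## Working session

There is one attempt and no reset: what is moved stays moved. The work goes in short steps, Python scripts to look and compute and a tool call to move; the robot and the scene stay as the last step left them, time stands still between calls to the robot, and variables do not carry over. Pictures are saved under pics/ and viewed, at most 10 in all, crops included, and the job is handed in when it is done.

Besides the shell and the picture viewer there is one more tool, called after "Call:" as a command line: name --argument value ..., lists and objects as JSON in quotes. drive_tool: Moves the arm, as the interface text tells. Its arguments: {"type":"object","properties":{"plan":{"type":"array","items":{"type":"object","properties":{"dx":{"type":"number"},"dy":{"type":"number"},"dz":{"type":"number"},"turn":{"type":"number"},"grip":{"type":"number"}}}}},"required":["plan"]}

```bash
mkdir -p pics; ls; python3 - <<'E'
from rig import bot
import cv2, numpy as np
s=bot.state(); print({k:np.round(v,3).tolist() for k,v in s.items()})
for n in ["scene","top","wrist"]:
    im=bot.get_image(n); cv2.imwrite(f"pics/{n}0.png",im[:,:,::-1]); c=bot.camera_info(n)
    print(n,{k:np.round(v,4).tolist() for k,v in c.items()})
a=np.vstack([cv2.imread("pics/scene0.png"),cv2.imread("pics/top0.png")])
E
```

```text
pics
{'time': 0.0, 'joint_positions': [1.198, 0.537, -0.004, 1.539, 0.003, 1.067, -0.071], 'dq': [-0.001, -0.0, -0.001, 0.001, -0.001, 0.0, 0.001], 'joint_torque': [0.001, -58.341, 1.049, -25.91, 0.012, 0.01, -0.0], 'ee_pos': [0.196, -0.619, 0.209], 'orientation': [-3.14, 0.0, 0.307], 'ft_force': [0.046, 0.153, 0.407], 'moment': [-0.006, -0.036, 0.005], 'gripper_force': 0.0, 'opening': 0.086}
scene {'intrinsics': [[453.5622, 0.0, 322.3582], [0.0, 453.5622, 194.175], [0.0, 0.0, 1.0]], 'pose': [[-0.8969, -0.2293, 0.3783, -0.0597], [-0.4423, 0.451, -0.7752, 1.1839], [0.0071, -0.8625, -0.5059, 0.8843], [0.0, 0.0, 0.0, 1.0]]}
top {'intrinsics': [[420.5235, 0.0, 322.1638], [0.0, 420.5235, 197.4443], [0.0, 0.0, 1.0]], 'pose': [[-0.0214, -0.9915, 0.1281, 0.3189], [-0.9998, 0.0207, -0.0068, 0.0157], [0.0041, -0.1282, -0.9917, 1.4641], [0.0, 0.0, 0.0, 1.0]]}
wrist {'intrinsics': [[309.4982, 0.0, 318.4262], [0.0, 309.4982, 204.8482], [0.0, 0.0, 1.0]], 'tool_from_camera': [[0.0003, -0.9538, -0.3003, 0.0768], [1.0, 0.0001, 0.0008, 0.0], [-0.0008, -0.3003, 0.9538, -0.1637], [0.0, 0.0, 0.0, 1.0]]}
```

View pics/top0.png

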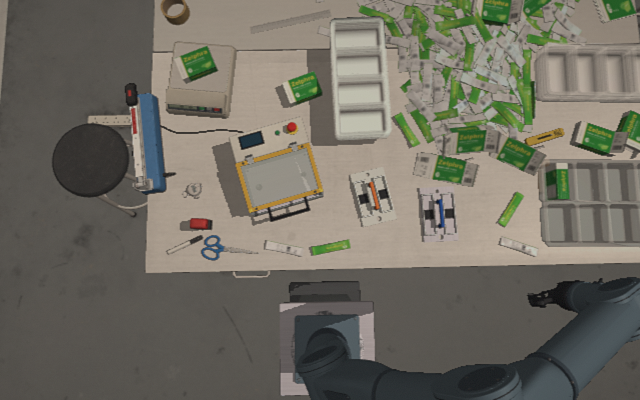

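View pics/scene0.png

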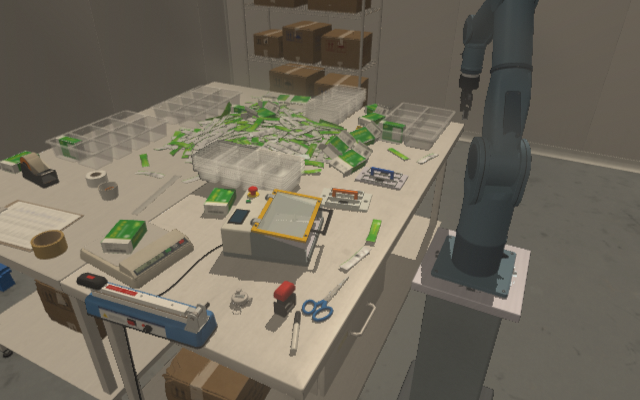

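The top view shows the station at about (278,180), with its bar near (290,210). The blue plate is at (438,215) and the orange at (373,196). The stamp is at (200,224) and the counter at (192,190). Next I'll measure and enlarge.

```bash
cat > h.py <<'E'
import cv2, numpy as np
from rig import bot
from scipy.spatial.transform import Rotation as Ro
def cam(n,s=None):
    c=bot.camera_info(n); K=np.array(c['intrinsics'])
    if n!='wrist': return K,np.array(c['pose'])
    s=s or bot.state(); T=np.eye(4); T[:3,:3]=Ro.from_euler('xyz',s['orientation']).as_matrix(); T[:3,3]=s['ee_pos']
    return K,T@np.array(c['tool_from_camera'])
def ray(KT,px,z):
    K,T=KT; px=np.atleast_2d(px).astype(float); d=np.c_[px,np.ones(len(px))]@np.linalg.inv(K).T@T[:3,:3].T
    o=T[:3,3]; return o+d*((z-o[2])/d[:,2])[:,None]
def proj(KT,P):
    K,T=KT; q=(np.atleast_2d(P)-T[:3,3])@T[:3,:3]@K.T; return q[:,:2]/q[:,2:]
def hsv(im): return cv2.cvtColor(im,cv2.COLOR_RGB2HSV)
def blobs(m,amin=20):
    n,l,st,c=cv2.connectedComponentsWithStats(m.astype(np.uint8)); return [(st[i].tolist(),c[i].round(1).tolist()) for i in range(1,n) if st[i][4]>=amin]
def rect(m):
    return cv2.minAreaRect(np.argwhere(m)[:,::-1].astype(np.float32))
E
python3 - <<'E'
from h import *
im=cv2.imread('pics/top0.png')[:,:,::-1].copy(); H=hsv(im); KT=cam('top')
h,s,v=[H[:,:,i].astype(int) for i in range(3)]
roi=np.zeros(h.shape,bool); roi[110:250,170:470]=1
y=roi&(h>15)&(h<30)&(s>150)&(v>120); b=roi&(h>100)&(h<130)&(s>120); o=roi&(h<15)&(s>150)
for n,m,z in (('yel',y,.1),('blue',b,.038),('or',o,.038)):
    for st,c in blobs(m,15): print(n,st,c,ray(KT,c,z).round(4))
r=rect(b); print(r,ray(KT,cv2.boxPoints(r),.038).round(3).tolist())
r=rect(y); print(r)
cv2.imwrite('pics/crop1.png',cv2.resize(im[110:250,215:465,::-1],None,fx=3.2,fy=3.2,interpolation=cv2.INTER_CUBIC))
E
```

```text
yel [290, 128, 7, 6, 17] [293.6, 131.4] [[0.7193 0.0968 0.1   ]]
yel [236, 143, 87, 70, 601] [280.0, 185.5] [[0.5375 0.1437 0.1   ]]
yel [254, 148, 38, 14, 140] [272.2, 154.6] [[0.6417 0.1687 0.1   ]]
blue [240, 136, 8, 7, 17] [242.9, 138.6] [[0.7153 0.2772 0.038 ]]
blue [437, 199, 7, 28, 85] [440.9, 213.1] [[ 0.4409 -0.3975  0.038 ]]
blue [205, 236, 18, 14, 69] [214.3, 242.9] [[0.3564 0.3724 0.038 ]]
or [287, 123, 10, 9, 65] [291.2, 126.7] [[0.7546 0.1087 0.038 ]]
or [369, 182, 10, 27, 90] [373.9, 194.9] [[ 0.5082 -0.1714  0.038 ]]
or [190, 219, 18, 10, 168] [198.7, 223.4] [[0.4232 0.426  0.038 ]]
((317.7959289550781, 182.7995147705078), (111.8573989868164, 242.0636749267578), 84.05848693847656) [[0.715, 0.455, 0.038], [0.788, -0.388, 0.038], [0.397, -0.405, 0.038], [0.33, 0.409, 0.038]]
((336.6656494140625, 153.836181640625), (70.09735107421875, 201.6190185546875), 75.75439453125)
```

View pics/crop1.png

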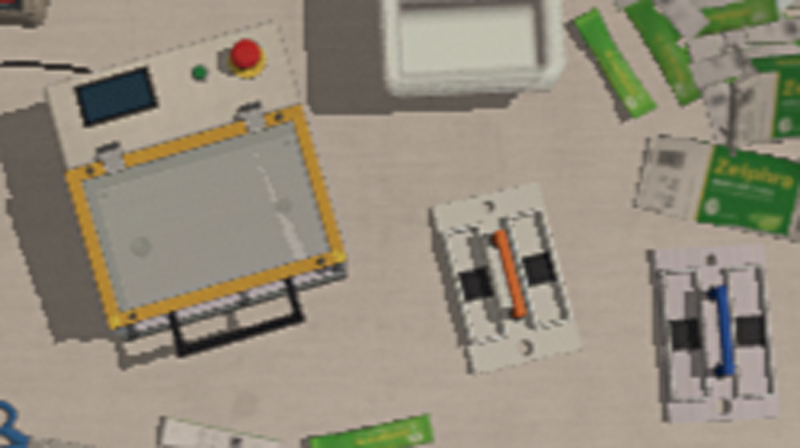

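The crop shows the pins through the guard at full-image (259,187) for the thick and (304,174) for the thin. The bar ends are at (271.3,220) and (308.8,209.4). The blue plate's holes are at (437,191) for the narrow and (442,236.5) for the wide.

```bash
cat >> h.py <<'E'
def pose(a,b,z):  # thick/wide pt, thin/narrow pt -> centre, yaw
    d=a-b; return (a+b)/2, np.arctan2(-d[0],d[1]), np.linalg.norm(d[:2])
def move(target,yaw,s=None):
    s=s or bot.state(); R=Ro.from_euler('xyz',s['orientation']).as_matrix()
    d=R.T@(np.array(target)-s['ee_pos'])*100; t=-(yaw-s['orientation'][2])
    print('d(cm)',d.round(2),'turn',np.round((t+np.pi)%(2*np.pi)-np.pi,3))
E
python3 - <<'E'
from h import *
KT=cam('top'); f=lambda x,y,z: ray(KT,(215+x/3.2-.35,110+y/3.2-.35),z)[0]
print('st',*pose(f(141,246,.053),f(285,205,.053),0))
print('pl',*pose(f(726,405,.008),f(711,259,.008),0))
a,b=f(180,352,.07),f(300,318,.07); print('bar',*pose(a,b,0),a,b)
c,psi,_=pose(f(141,246,.053),f(285,205,.053),0)
bar=c[:2]-.122*np.array([np.cos(psi),np.sin(psi)]);print(bar)
move([*(bar-.04*np.array([np.cos(psi),np.sin(psi)])),.21],psi+np.pi/2)
E
```

```text
st [0.56354087 0.1437162  0.053     ] 0.2613137647015258 0.15869825769073756
pl [ 0.44312993 -0.40008435  0.008     ] 1.6160809347178189 0.159597060054392
bar [0.44467752 0.11522323 0.07      ] 0.25667573828056295 0.12923920311422268 [0.42827276 0.17772585 0.07      ] [0.46108228 0.05272062 0.07      ]
[0.4456826  0.11219751]
d(cm) [ 4.188e+01 -6.237e+01  1.000e-02] turn -1.525
```

Call:
drive_tool --plan '[{"dx":36.4,"dy":-27.3,"turn":-1.5,"grip":-1},{"dx":36.4,"dy":-27.3,"turn":-1.5,"grip":-1},{"dx":36.4,"dy":-27.3,"turn":-1.5,"grip":-1},{"dx":36.4,"dy":-27.3,"turn":-1.5,"grip":-1},{"dx":36.4,"dy":-27.3,"turn":-1.5,"grip":-1},{"dx":36.4,"dy":-27.3,"turn":-1.5,"grip":-1},{"dx":36.4,"dy":-27.3,"turn":-1.5,"grip":-1},{"dx":36.4,"dy":-27.3,"turn":-1.5,"grip":-1},{"dx":36.4,"dy":-27.3,"turn":-1.5,"grip":-1},{"dx":36.4,"dy":-27.3,"turn":-1.5,"grip":-1},{"dx":43.2,"dy":-62.3,"turn":-1.525,"grip":-1},{"dx":43.2,"dy":-62.3,"turn":-1.525,"grip":-1},{"dx":43.2,"dy":-62.3,"turn":-1.525,"grip":-1},{"dx":43.2,"dy":-62.3,"turn":-1.525,"grip":0.2},{"dx":43.2,"dy":-62.3,"turn":-1.525,"grip":0.2},{"dx":43.2,"dy":-62.3,"turn":-1.525,"grip":0.2},{"dx":43.2,"dy":-62.3,"turn":-1.525,"grip":0.2},{"dx":43.2,"dy":-62.3,"turn":-1.525,"grip":0.2},{"dx":43.2,"dy":-62.3,"turn":-1.525,"grip":0.2},{"dx":43.2,"dy":-62.3,"turn":-1.525,"grip":0.2}]'

```text
schema error: expected keys dx, dy, dz, turn, grip
```

```bash
python3 - <<'E'
from h import *
s=bot.state(); print(s['time'],s['ee_pos'],s['orientation'],s['opening'],np.round(s['joint_positions'],2)); im=bot.get_image('wrist'); cv2.imwrite('pics/w1.png',im[:,:,::-1])
E
```

```text
0.15 [ 0.19615185 -0.61916168  0.20930799] [-3.14025502e+00  4.64789958e-05  3.06822443e-01] 0.08555870214736457 [ 1.2   0.54 -0.    1.54  0.    1.07 -0.07]
```

View pics/w1.png

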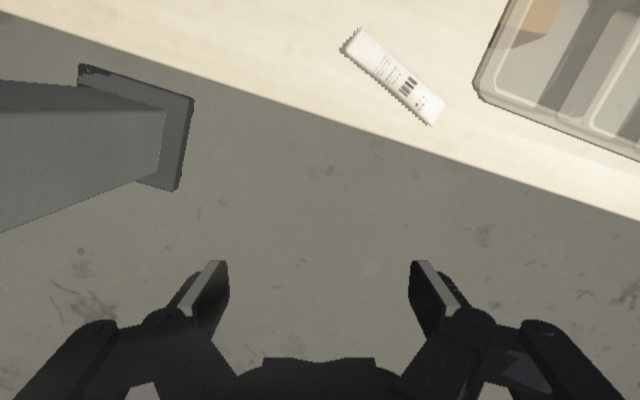

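The call was refused because each row needs dz, so the arm didn't move. This view shows only the table edge at the start pose. I'll send it again.

Call:
drive_tool --plan '[{"dx":36.4,"dy":-27.3,"dz":0,"turn":-1.5,"grip":-1},{"dx":36.4,"dy":-27.3,"dz":0,"turn":-1.5,"grip":-1},{"dx":36.4,"dy":-27.3,"dz":0,"turn":-1.5,"grip":-1},{"dx":36.4,"dy":-27.3,"dz":0,"turn":-1.5,"grip":-1},{"dx":36.4,"dy":-27.3,"dz":0,"turn":-1.5,"grip":-1},{"dx":36.4,"dy":-27.3,"dz":0,"turn":-1.5,"grip":-1},{"dx":36.4,"dy":-27.3,"dz":0,"turn":-1.5,"grip":-1},{"dx":36.4,"dy":-27.3,"dz":0,"turn":-1.5,"grip":-1},{"dx":36.4,"dy":-27.3,"dz":0,"turn":-1.5,"grip":-1},{"dx":36.4,"dy":-27.3,"dz":0,"turn":-1.5,"grip":-1},{"dx":43.2,"dy":-62.3,"dz":0,"turn":-1.525,"grip":-1},{"dx":43.2,"dy":-62.3,"dz":0,"turn":-1.525,"grip":-1},{"dx":43.2,"dy":-62.3,"dz":0,"turn":-1.525,"grip":-1},{"dx":43.2,"dy":-62.3,"dz":0,"turn":-1.525,"grip":0.2},{"dx":43.2,"dy":-62.3,"dz":0,"turn":-1.525,"grip":0.2},{"dx":43.2,"dy":-62.3,"dz":0,"turn":-1.525,"grip":0.2},{"dx":43.2,"dy":-62.3,"dz":0,"turn":-1.525,"grip":0.2},{"dx":43.2,"dy":-62.3,"dz":0,"turn":-1.525,"grip":0.2},{"dx":43.2,"dy":-62.3,"dz":0,"turn":-1.525,"grip":0.2},{"dx":43.2,"dy":-62.3,"dz":0,"turn":-1.525,"grip":0.2}]'

```text
time: 1.87
ee_pos: [0.4192, 0.1115, 0.2107]
orientation: [3.139, -0.003, 1.839]
ft_force: [0.8, -0.6, 0.8]
opening: 0.0343
gripper_force: 0.0
```

```bash
python3 - <<'E'
from h import *
s=bot.state(); print(s['time'],s['ee_pos'],s['orientation'],s['opening'],np.round(s['joint_positions'],2)); im=bot.get_image('wrist'); cv2.imwrite('pics/w2.png',im[:,:,::-1])
E
```

```text
1.8667 [0.41916317 0.11151506 0.21069406] [ 3.13926562e+00 -2.57031365e-03  1.83944729e+00] 0.03430998974184415 [ 0.28  0.23 -0.72  2.05  0.19  0.92 -0.27]
```

View pics/w2.png

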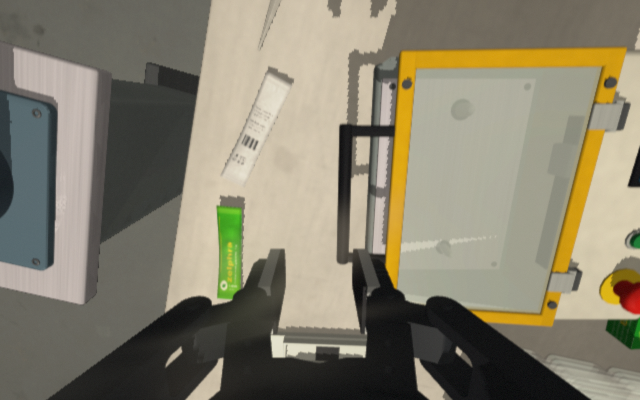

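The wrist view shows the bar from (345,125) to (345,262), the thick pin at about (461,109) and the thin pin at about (447,248).

```bash
python3 - <<'E'
from h import *
from scipy.optimize import brentq
KT=cam('wrist'); a,b=ray(KT,[(461,108),(447,248)],.053)
c,psi,d=pose(a,b,0); print(c,psi,d)
for c,psi in ((c,psi),(np.array([.5635,.1437,0]),.261)):
  ex=np.array([np.cos(psi),np.sin(psi)])
  def g(th):
    z=.115+.214*np.sin(th-.25); p=ray(KT,(345,193),z)[0][:2]
    return (p-c[:2])@ex-(.085-.214*np.cos(th-.25))
  for t in np.arange(-.1,.35,.05): print(round(t,2),round(g(t)*1000,1),end='; ')
  z=.062; print(ray(KT,[(345,193),(345,125),(345,262)],z), ((ray(KT,(345,193),z)[0]-[*c[:2],0])[:2]@ex))
  # project bar centre at th=0,.1,.2 in top view
  for t in (0,.1,.2):
    p=[*(c[:2]+ex*(.085-.214*np.cos(t-.25))),.115+.214*np.sin(t-.25)]; print(t,proj(cam('top'),p),proj(KT,p),proj(cam('scene'),p))
E
```

```text
[0.55827504 0.1496234  0.053     ] 0.30216148543341564 0.15218013880551887
-0.1 1.3; -0.05 3.9; 0.0 6.0; 0.05 7.5; 0.1 8.5; 0.15 9.0; 0.2 8.9; 0.25 8.3; 0.3 7.2; [[0.44867916 0.1102652  0.062     ]
 [0.4286256  0.17622021 0.062     ]
 [0.47201429 0.03351732 0.062     ]] -0.11634307999061749
0 [[290.46836731 215.48179793]] [[339.19954034 188.59466434]] [[328.11438084 229.36789037]]
0.1 [[290.4172772  216.15681188]] [[336.24931838 194.06258824]] [[329.54380684 224.00011271]]
0.2 [[290.15611298 216.22763596]] [[335.21938671 200.33120461]] [[330.32561918 218.3996921 ]]
-0.1 -1.6; -0.05 0.8; 0.0 2.8; 0.05 4.2; 0.1 5.1; 0.15 5.4; 0.2 5.3; 0.25 4.5; 0.3 3.3; [[0.44867916 0.1102652  0.062     ]
 [0.4286256  0.17622021 0.062     ]
 [0.47201429 0.03351732 0.062     ]] -0.119559875165564
0 [[290.77986734 214.33412465]] [[342.41931191 190.51593352]] [[327.17441888 228.88064444]]
0.1 [[290.68271869 215.00702502]] [[339.68913348 195.92720318]] [[328.58507993 223.54836424]]
0.2 [[290.39984449 215.06786136]] [[338.90931836 202.22505369]] [[329.35365029 217.96813974]]
```

```bash
python3 - <<'E'
from h import *
im=cv2.imread('pics/scene0.png'); c=im[180:255,270:370]
cv2.imwrite('pics/crop2.png',cv2.resize(c,None,fx=8,fy=8,interpolation=cv2.INTER_CUBIC))
E
```

```text
(no output)
```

View pics/crop2.png

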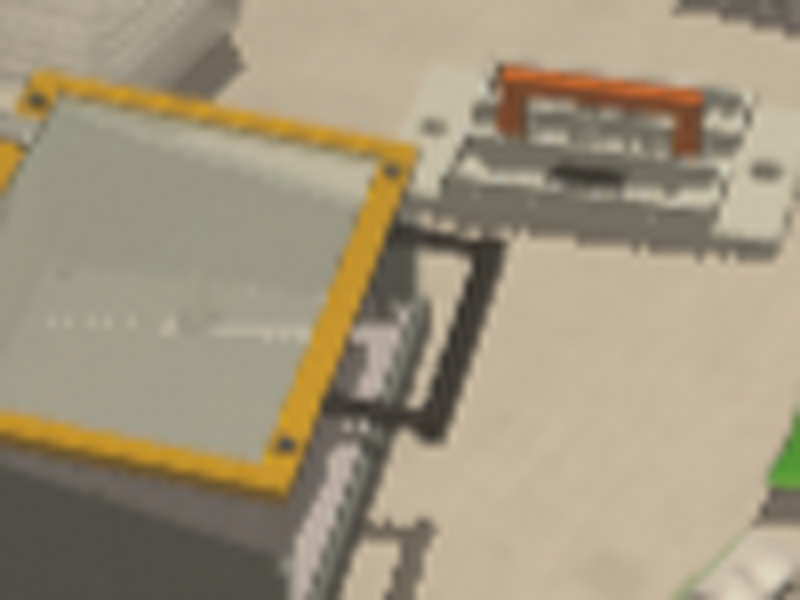

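The scene crop shows the bar's centre at about (327,222). That means the guard is ajar by about 0.12 rad and the bar is about 88 mm up.

```bash
python3 - <<'E'
from h import *
KT=cam('wrist'); P=ray(KT,[(345,193),(345,125),(345,262)],.088); print(P, pose(P[1],P[2],0)[1:])
for z in (.07,.08,.088,.095): print(z, ray(KT,(345,193),z)[0].round(4), ray(cam('scene'),(327.1,222.1),z)[0].round(4), ray(cam('top'),(290,214.4),z)[0].round(4))
move([*P[0][:2],.2107],.28+np.pi/2)
E
```

```text
[[0.44454246 0.1164302  0.088     ]
 [0.4261576  0.17689695 0.088     ]
 [0.46593583 0.04606869 0.088     ]] (np.float64(0.29516750142031584), np.float64(0.13674187981508337))
0.07 [0.4474 0.1122 0.07  ] [0.4572 0.0883 0.07  ] [0.4444 0.1142 0.07  ]
0.08 [0.4458 0.1145 0.08  ] [0.4508 0.1017 0.08  ] [0.4435 0.1135 0.08  ]
0.088 [0.4445 0.1164 0.088 ] [0.4457 0.1125 0.088 ] [0.4428 0.1129 0.088 ]
0.095 [0.4434 0.1181 0.095 ] [0.4413 0.1219 0.095 ] [0.4422 0.1124 0.095 ]
d(cm) [-0.14  2.58 -0.01] turn -0.011
```

Call:
drive_tool --plan '[{"dx":-0.1,"dy":2.5,"dz":0,"turn":-0.01,"grip":0.2},{"dx":-0.1,"dy":2.5,"dz":3,"turn":-0.01,"grip":0.2},{"dx":-0.1,"dy":2.5,"dz":6,"turn":-0.01,"grip":0.2},{"dx":-0.1,"dy":2.5,"dz":9,"turn":-0.01,"grip":0.2},{"dx":-0.1,"dy":2.5,"dz":11.5,"turn":-0.01,"grip":0.2},{"dx":-0.1,"dy":2.5,"dz":13.3,"turn":-0.01,"grip":0.2},{"dx":-0.1,"dy":2.5,"dz":14.3,"turn":-0.01,"grip":0.2},{"dx":-0.1,"dy":2.5,"dz":14.3,"turn":-0.01,"grip":0.2},{"dx":-0.1,"dy":2.5,"dz":14.3,"turn":-0.01,"grip":1},{"dx":-0.1,"dy":2.5,"dz":14.3,"turn":-0.01,"grip":1},{"dx":-0.1,"dy":2.5,"dz":14.3,"turn":-0.01,"grip":1},{"dx":-0.1,"dy":2.5,"dz":14.3,"turn":-0.01,"grip":1},{"dx":-0.1,"dy":2.5,"dz":14.3,"turn":-0.01,"grip":1}]'

```text
time: 3.0
ee_pos: [0.4447, 0.1101, 0.0677]
orientation: [3.141, 0.0, 1.842]
ft_force: [-2.1, -1.6, 1.4]
opening: 0.0094
gripper_force: 58.9
```

Call:
drive_tool --plan '[{"dx":0,"dy":-0.14,"dz":-1.56,"turn":0,"grip":1},{"dx":0,"dy":-0.17,"dz":-3.1,"turn":0,"grip":1},{"dx":0,"dy":-0.08,"dz":-4.66,"turn":0,"grip":1},{"dx":0,"dy":0.12,"dz":-6.21,"turn":0,"grip":1},{"dx":0,"dy":0.43,"dz":-7.71,"turn":0,"grip":1},{"dx":0,"dy":0.85,"dz":-9.22,"turn":0,"grip":1},{"dx":0,"dy":1.37,"dz":-10.67,"turn":0,"grip":1},{"dx":0,"dy":2.0,"dz":-12.1,"turn":0,"grip":1},{"dx":0,"dy":2.75,"dz":-13.47,"turn":0,"grip":1},{"dx":0,"dy":3.57,"dz":-14.77,"turn":0,"grip":1},{"dx":0,"dy":3.57,"dz":-14.77,"turn":0,"grip":1}]'

```text
time: 3.92
ee_pos: [0.4802, 0.1199, 0.2168]
orientation: [3.139, 0.001, 1.841]
ft_force: [-3.4, -2.0, 5.0]
opening: 0.0075
gripper_force: 58.4
```

```bash
python3 - <<'E'
from h import *
s=bot.state(); w=bot.get_image('wrist'); t=bot.get_image('scene'); cv2.imwrite('pics/w3.png',w[:,:,::-1]); cv2.imwrite('pics/s3.png',t[:,:,::-1])
a=cv2.resize(w[150:400,200:440,::-1],None,fx=1.6,fy=1.6); b=cv2.resize(t[120:280,230:390,::-1],(400,400))
cv2.imwrite('pics/m3.png',np.hstack([a,b]))
E
```

```text
(no output)
```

View pics/m3.png

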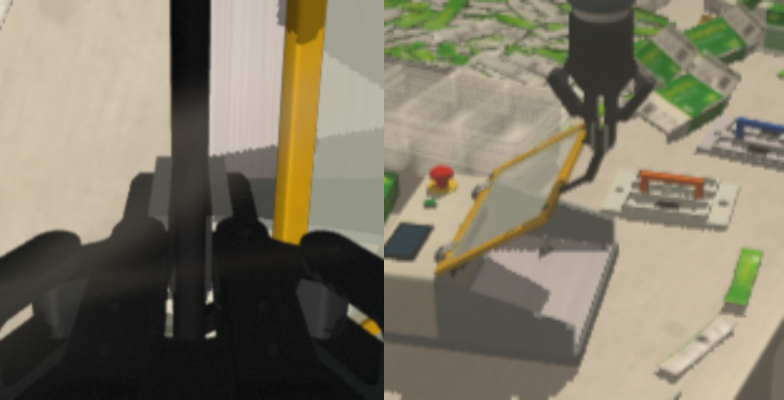

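The montage shows the bar between the fingers, slightly above the pad centre, with the guard rising along with it. I'll continue the arc.

Call:
drive_tool --plan '[{"dx":0,"dy":1.09,"dz":-1.46,"turn":0,"grip":1},{"dx":0,"dy":2.3,"dz":-2.81,"turn":0,"grip":1},{"dx":0,"dy":3.62,"dz":-4.07,"turn":0,"grip":1},{"dx":0,"dy":5.04,"dz":-5.2,"turn":0,"grip":1},{"dx":0,"dy":6.55,"dz":-6.21,"turn":0,"grip":1},{"dx":0,"dy":8.14,"dz":-7.09,"turn":0,"grip":1},{"dx":0,"dy":9.81,"dz":-7.82,"turn":0,"grip":1},{"dx":0,"dy":11.53,"dz":-8.42,"turn":0,"grip":1},{"dx":0,"dy":13.29,"dz":-8.87,"turn":0,"grip":1},{"dx":0,"dy":15.08,"dz":-9.16,"turn":0,"grip":1},{"dx":0,"dy":16.9,"dz":-9.3,"turn":0,"grip":1},{"dx":0,"dy":18.7,"dz":-9.3,"turn":0,"grip":1},{"dx":0,"dy":20.4,"dz":-9.15,"turn":0,"grip":1},{"dx":0,"dy":20.4,"dz":-9.15,"turn":0,"grip":1},{"dx":0,"dy":20.4,"dz":-9.15,"turn":0,"grip":1}]'

```text
time: 5.27
ee_pos: [0.6751, 0.1748, 0.3048]
orientation: [-3.14, -0.001, 1.842]
ft_force: [-0.5, 0.3, 0.9]
opening: 0.0003
gripper_force: 0.0
```

```bash
python3 - <<'E'
from h import *
t=bot.get_image('scene'); w=bot.get_image('wrist')
a=cv2.resize(w[:,:,::-1],(384,240)); b=cv2.resize(t[90:290,200:400,::-1],(400,400))
c=np.zeros((400,784,3),np.uint8); c[:240,:384]=a; c[:,384:]=b
cv2.imwrite('pics/m4.png',c)
E
```

```text
(no output)
```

View pics/m4.png

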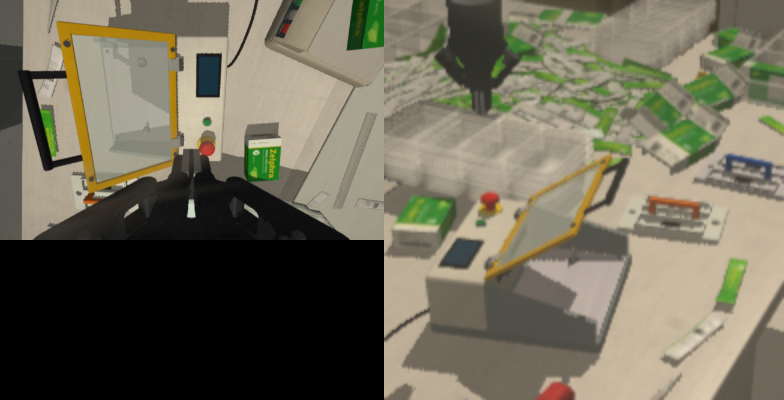

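The montage shows that the bar slipped out partway. The guard holds at mid-height, with the bar's centre at about (60,201) in the wrist image and (310.5,182.5) in the scene image. I'll triangulate from those.

```bash
python3 - <<'E'
from h import *
W=cam('wrist');S=cam('scene')
for z in (.15,.18,.2,.21,.22,.23,.24,.26): print(z,ray(W,(60,201),z)[0].round(4),ray(S,(310.5,182.5),z)[0].round(4))
psi=.28; ex=np.array([np.cos(psi),np.sin(psi)]); c=np.array([.5615,.146])
for th in np.arange(.4,1.2,.1):
  p=[*(c+ex*(.085-.214*np.cos(th-.25))),.115+.214*np.sin(th-.25)]; print(th.round(2),np.round(p,3),proj(W,p).round(0),proj(S,p).round(0))
E
```

```text
0.15 [0.4112 0.0805 0.15  ] [0.5588 0.0075 0.15  ]
0.18 [0.434  0.0962 0.18  ] [0.5336 0.0556 0.18  ]
0.2 [0.4492 0.1067 0.2   ] [0.5167 0.0876 0.2   ]
0.21 [0.4568 0.112  0.21  ] [0.5083 0.1036 0.21  ]
0.22 [0.4645 0.1172 0.22  ] [0.4999 0.1197 0.22  ]
0.23 [0.4721 0.1225 0.23  ] [0.4915 0.1357 0.23  ]
0.24 [0.4797 0.1277 0.24  ] [0.483  0.1517 0.24  ]
0.26 [0.4949 0.1383 0.26  ] [0.4662 0.1837 0.26  ]
0.4 [0.44  0.111 0.147] [[ 91. 181.]] [[329. 206.]]
0.5 [0.444 0.112 0.168] [[ 80. 185.]] [[328. 200.]]
0.6 [0.45  0.114 0.188] [[ 71. 191.]] [[326. 194.]]
0.7 [0.458 0.116 0.208] [[ 63. 196.]] [[323. 189.]]
0.8 [0.468 0.119 0.227] [[ 58. 202.]] [[320. 183.]]
0.9 [0.479 0.122 0.245] [[ 55. 209.]] [[316. 177.]]
1.0 [0.493 0.126 0.261] [[ 55. 216.]] [[312. 172.]]
1.1 [0.507 0.13  0.276] [[ 60. 223.]] [[306. 167.]]
```

```bash
python3 - <<'E'
from h import *
S=cam('scene');t=bot.get_image('scene'); g=cv2.cvtColor(t,cv2.COLOR_RGB2GRAY)
m=np.zeros(g.shape,bool); m[160:205,292:335]=1; m&=g<60
for b in blobs(m,5): print(b)
for r in range(164,202,2): print(r,np.where(m[r])[0].tolist())
E
```

```text
([305, 169, 16, 25, 78], [314.4, 180.6])
164 []
166 []
168 []
170 [319, 320]
172 [316, 317, 318, 319, 320]
174 [312, 313, 314, 317, 318, 319]
176 [310, 317, 318]
178 [316, 317]
180 [315, 316]
182 [314, 315, 316]
184 [313, 314, 315]
186 [312, 313, 314]
188 [311, 312, 313]
190 [310, 311, 312]
192 [306, 307, 308]
194 [303]
196 []
198 []
200 []
```

```bash
python3 - <<'E'
from h import *
s=bot.state(); S=cam('scene'); W=cam('wrist'); T=cam('top')
print(s['ee_pos'],proj(S,s['ee_pos']),proj(T,s['ee_pos']))
w=bot.get_image('wrist'); g=cv2.cvtColor(w,cv2.COLOR_RGB2GRAY); m=np.zeros(g.shape,bool); m[90:310,20:140]=1; m&=g<45
for r in range(100,300,10): print(r,np.where(m[r])[0][[0,-1]].tolist() if m[r].any() else '')
t=bot.get_image('top'); g=cv2.cvtColor(t,cv2.COLOR_RGB2GRAY)
sc=bot.get_image('scene'); g2=cv2.cvtColor(sc,cv2.COLOR_RGB2GRAY)
m=g2<55; m[:, :225]=0; m[:,275:]=0; m[:100]=0; m[160:]=0
for r in range(130,156,2): print(r,np.where(m[r])[0][[0,-1]].tolist() if m[r].any() else '')
E
```

```text
[0.6746181  0.17431844 0.3061507 ] [[249.88741419 152.25074978]] [[261.87763834 126.60984514]]
100 
110 
120 [30, 109]
130 [32, 88]
140 [30, 55]
150 [40, 58]
160 [42, 60]
170 [45, 63]
180 [47, 65]
190 [50, 68]
200 [53, 71]
210 [56, 73]
220 [58, 75]
230 [61, 78]
240 [63, 80]
250 [66, 83]
260 [69, 136]
270 [71, 120]
280 [74, 87]
290 
130 [236, 257]
132 [242, 256]
134 [244, 252]
136 [244, 252]
138 [244, 252]
140 [244, 252]
142 [244, 252]
144 [251, 251]
146 
148 
150 
152 
154
```

```bash
python3 - <<'E'
from h import *
S=cam('scene'); T=cam('top')
for n,a in (('scene0',S),('top0',T)):
  im=cv2.imread(f'pics/{n}.png')[:,:,::-1].copy(); H=hsv(im); h,s,v=[H[:,:,i].astype(int) for i in range(3)]
  for nm,m in (('blue',(h>100)&(h<130)&(s>120)),('or',(h<15)&(s>150)),('yel',(h>15)&(h<30)&(s>150)&(v>120))):
    print(n,nm,[b for b in blobs(m,30)])
for p in ([.441,-.3975,.038],[.5082,-.1714,.038],[.4232,.426,.08],[.4232,.426,.07]): print(p,proj(S,p),proj(T,p))
E
```

```text
scene0 blue [([0, 264, 14, 27, 249], [4.7, 277.6])]
scene0 or [([249, 187, 8, 8, 38], [252.2, 189.2]), ([333, 189, 25, 10, 77], [344.5, 191.5]), ([275, 281, 18, 15, 146], [283.7, 288.1]), ([107, 285, 29, 10, 94], [121.2, 289.8])]
scene0 yel [([251, 189, 71, 53, 437], [293.2, 220.1]), ([258, 198, 15, 21, 87], [265.1, 207.9])]
top0 blue [([156, 111, 5, 41, 71], [158.0, 131.4]), ([160, 153, 3, 21, 35], [161.1, 163.1]), ([159, 176, 6, 15, 37], [162.2, 183.0]), ([437, 199, 7, 28, 85], [440.9, 213.1]), ([202, 236, 21, 24, 131], [212.9, 247.7])]
top0 or [([132, 109, 4, 24, 59], [133.5, 120.5]), ([287, 123, 10, 9, 65], [291.2, 126.7]), ([369, 182, 10, 27, 90], [373.9, 194.9]), ([190, 219, 18, 10, 168], [198.7, 223.4])]
top0 yel [([526, 128, 38, 17, 223], [543.5, 136.7]), ([236, 143, 87, 70, 601], [280.0, 185.5]), ([254, 148, 38, 14, 140], [272.2, 154.6])]
[0.441, -0.3975, 0.038] [[382.47627134 170.03628833]] [[440.90952626 213.0786674 ]]
[0.5082, -0.1714, 0.038] [[344.87502353 191.08552807]] [[373.88573431 194.90784862]]
[0.4232, 0.426, 0.08] [[282.43718899 287.10716941]] [[195.02771513 222.54818459]]
[0.4232, 0.426, 0.07] [[282.58070446 290.01884861]] [[195.92035764 222.75658849]]
```

```bash
python3 - <<'E'
from h import *
sc=bot.get_image('scene'); s0=cv2.imread('pics/scene0.png')[:,:,::-1]
d=np.abs(sc.astype(int)-s0).sum(2)
for r in range(136,160): print(r,sc[r,248],s0[r,248],np.where(d[r,230:270]>40)[0]+230)
E
```

```text
136 [88 85 78] [165 154 138] [244 245 246 247 248 249 250 251 252 253]
137 [81 79 72] [140 131 118] [244 245 246 247 248 249 250 251 252 253]
138 [82 79 71] [128 122 108] [244 245 246 247 248 249 250 251 252 253]
139 [79 76 68] [141 138 116] [244 245 246 247 248 249 250 251 252 253]
140 [74 71 64] [120 135  89] [244 245 246 247 248 249 250 251 252 253]
141 [73 71 63] [107 146  61] [244 245 246 247 248 249 250 251 252 253 254]
142 [74 72 65] [111 149  50] [244 245 246 247 248 249 250 251 252 253]
143 [71 69 61] [122 148  59] [244 245 246 247 248 249 250 251 252 253]
144 [66 65 58] [136 141  96] [245 246 247 248 249 250 251 252]
145 [66 63 56] [145 139 122] [246 247 248 249 250 251 252]
146 [66 63 56] [118 112  99] [246 247 248 249 250]
147 [95 91 81] [104 100  88] [250]
148 [127 120 107] [125 119 106] []
149 [141 132 117] [139 130 116] []
150 [143 135 119] [141 133 117] []
151 [140 131 116] [137 129 115] []
152 [150 141 125] [148 139 123] []
153 [147 139 123] [144 135 120] []
154 [161 150 134] [160 149 133] []
155 [170 160 142] [168 158 140] []
156 [173 164 145] [169 161 142] []
157 [168 159 141] [165 156 138] []
158 [173 163 145] [170 161 142] []
159 [166 156 138] [163 154 136] []
```

```bash
python3 - <<'E'
from h import *
S=cam('scene'); W=cam('wrist'); s=bot.state()
for psi,c in ((.261,np.array([.5635,.1437])),(.28,np.array([.5615,.146]))):
  ex=np.array([np.cos(psi),np.sin(psi)]); ey=np.array([-ex[1],ex[0]])
  for px in ((315.3,180.3),(327.1,222.1)):
    best=min(np.arange(.05,.35,.0005),key=lambda z:abs((ray(S,px,z)[0][:2]-c)@ey)); p=ray(S,px,best)[0]
    x=(p[:2]-c)@ex; print(psi,p.round(4),'xst',x.round(4),'r',np.hypot(x-.085,p[2]-.115).round(4),'phi',np.arctan2(p[2]-.115,.085-x).round(3))
# wrist z-bias check on orange handle & pins
w=bot.get_image('wrist'); H=hsv(w); h,sa,v=[H[:,:,i].astype(int) for i in range(3)]
print([b for b in blobs((h<15)&(sa>150)&(v>80),30)]); 
for b in (0,.02):
  s2=dict(s); s2['ee_pos']=np.array(s['ee_pos'])+[0,0,b]; print(proj(cam('wrist',s2),[[.5082,-.1714,.038],[.4232,.426,.06]]))
E
```

```text
0.261 [0.4824 0.1219 0.233 ] xst -0.084 r 0.2061 phi 0.61
0.261 [0.4457 0.1125 0.088 ] xst -0.1218 r 0.2086 phi -0.13
0.28 [0.482  0.1227 0.2335] xst -0.0828 r 0.2055 phi 0.615
0.28 [0.4457 0.1125 0.088 ] xst -0.1205 r 0.2073 phi -0.131
[([468, 38, 14, 17, 131], [474.4, 46.2]), ([332, 237, 25, 22, 427], [344.5, 247.6]), ([139, 321, 32, 19, 296], [151.7, 331.7])]
[[ 168.18407301  334.05798147]
 [ 149.54648109 -128.72781849]]
[[ 173.48334765  326.06285016]
 [ 159.02153326 -115.49577391]]
```

Call:
drive_tool --plan '[{"dx":0.2,"dy":-4,"dz":-1,"turn":0,"grip":0.2},{"dx":0.2,"dy":-8,"dz":-1,"turn":0,"grip":0.2},{"dx":0.2,"dy":-12,"dz":-1,"turn":0,"grip":0.2},{"dx":0.2,"dy":-16,"dz":0,"turn":0,"grip":0.2},{"dx":0.2,"dy":-19.9,"dz":0,"turn":0,"grip":0.2},{"dx":0.2,"dy":-19.9,"dz":1,"turn":0,"grip":0.2},{"dx":0.2,"dy":-19.9,"dz":4,"turn":0,"grip":0.2},{"dx":0.2,"dy":-19.9,"dz":7,"turn":0,"grip":0.2},{"dx":0.2,"dy":-19.9,"dz":9.5,"turn":0,"grip":0.2},{"dx":0.2,"dy":-19.9,"dz":11,"turn":0,"grip":0.2},{"dx":0.2,"dy":-19.9,"dz":11,"turn":0,"grip":0.2},{"dx":0.2,"dy":-19.9,"dz":11,"turn":0,"grip":1},{"dx":0.2,"dy":-19.9,"dz":11,"turn":0,"grip":1},{"dx":0.2,"dy":-19.9,"dz":11,"turn":0,"grip":1},{"dx":0.2,"dy":-19.9,"dz":11,"turn":0,"grip":1}]'

```text
time: 6.92
ee_pos: [0.4788, 0.1219, 0.1966]
orientation: [-3.133, 0.002, 1.842]
ft_force: [-14.3, -3.9, 6.7]
opening: 0.01
gripper_force: 58.5
```

Call:
drive_tool --plan '[{"dx":0,"dy":-0.3,"dz":0,"turn":0,"grip":0.2},{"dx":0,"dy":-0.3,"dz":0,"turn":0,"grip":0.2},{"dx":0,"dy":-0.3,"dz":0.6,"turn":0,"grip":0.2},{"dx":0,"dy":-0.3,"dz":1.0,"turn":0,"grip":0.2},{"dx":0,"dy":-0.3,"dz":1.0,"turn":0,"grip":0.2},{"dx":0,"dy":-0.3,"dz":1.0,"turn":0,"grip":1},{"dx":0,"dy":-0.3,"dz":1.0,"turn":0,"grip":1},{"dx":0,"dy":-0.3,"dz":1.0,"turn":0,"grip":1},{"dx":0,"dy":-0.3,"dz":1.0,"turn":0,"grip":1}]'

```text
time: 7.67
ee_pos: [0.4788, 0.1219, 0.1859]
orientation: [-3.139, 0.0, 1.842]
ft_force: [-5.4, -1.3, 2.0]
opening: 0.0102
gripper_force: 58.3
```

```bash
python3 - <<'E'
from h import *
s=bot.state();print(s['ee_pos'],proj(cam('scene'),s['ee_pos']))
sc=bot.get_image('scene'); w=bot.get_image('wrist')
b=cv2.resize(sc[130:210,270:360,::-1],(450,400),interpolation=cv2.INTER_CUBIC); a=cv2.resize(w[200:400,230:405,::-1],(350,400))
cv2.imwrite('pics/m5.png',np.hstack([a,b]))
E
```

```text
[0.47882613 0.12190484 0.18588741] [[316.36299314 194.1524783 ]]
```

View pics/m5.png

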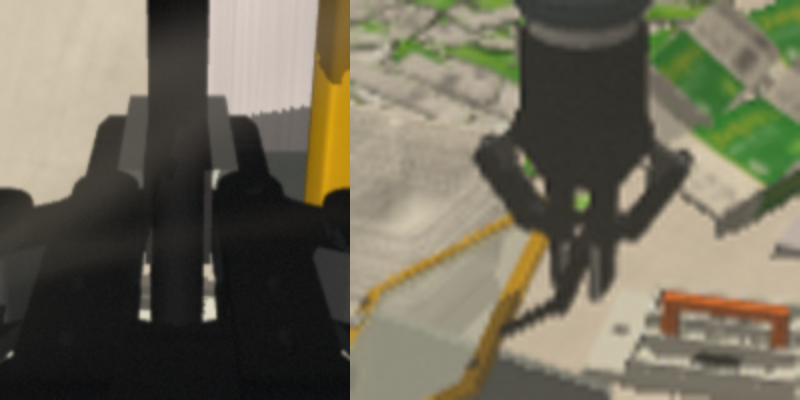

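The montage shows the bar deep between the pads this time, and the opening is steady at 10 mm. I'll resume the arc in two parts.

Call:
drive_tool --plan '[{"dx":0,"dy":1.09,"dz":-1.46,"turn":0,"grip":1},{"dx":0,"dy":2.3,"dz":-2.81,"turn":0,"grip":1},{"dx":0,"dy":3.62,"dz":-4.07,"turn":0,"grip":1},{"dx":0,"dy":5.04,"dz":-5.2,"turn":0,"grip":1},{"dx":0,"dy":6.55,"dz":-6.21,"turn":0,"grip":1},{"dx":0,"dy":6.55,"dz":-6.21,"turn":0,"grip":1}]'

```text
time: 8.27
ee_pos: [0.5435, 0.1396, 0.2509]
orientation: [-3.139, 0.001, 1.841]
ft_force: [-11.2, -6.2, 21.3]
opening: 0.0104
gripper_force: 60.7
```

Call:
drive_tool --plan '[{"dx":0,"dy":-0.25,"dz":-0.4,"turn":0,"grip":1},{"dx":0,"dy":1.07,"dz":-1.24,"turn":0,"grip":1},{"dx":0,"dy":2.45,"dz":-1.98,"turn":0,"grip":1},{"dx":0,"dy":3.88,"dz":-2.61,"turn":0,"grip":1},{"dx":0,"dy":5.34,"dz":-3.13,"turn":0,"grip":1},{"dx":0,"dy":6.85,"dz":-3.55,"turn":0,"grip":1},{"dx":0,"dy":6.85,"dz":-3.55,"turn":0,"grip":1}]'

```text
time: 8.85
ee_pos: [0.6096, 0.1578, 0.2797]
orientation: [-3.137, -0.001, 1.842]
ft_force: [6.4, 1.3, -23.0]
opening: 0.0101
gripper_force: 59.4
```

Call:
drive_tool --plan '[{"dx":0,"dy":0.5,"dz":0.3,"turn":0,"grip":1},{"dx":0,"dy":1.9,"dz":0.18,"turn":0,"grip":1},{"dx":0,"dy":3.8,"dz":0.05,"turn":0,"grip":1},{"dx":0,"dy":5.7,"dz":0.1,"turn":0,"grip":1},{"dx":0,"dy":7.5,"dz":0.3,"turn":0,"grip":1},{"dx":0,"dy":7.5,"dz":0.3,"turn":0,"grip":1},{"dx":0,"dy":7.5,"dz":0.3,"turn":0,"grip":1}]'

```text
time: 9.43
ee_pos: [0.6837, 0.1781, 0.2817]
orientation: [3.137, 0.0, 1.841]
ft_force: [4.1, -1.6, -0.3]
opening: 0.0099
gripper_force: 60.2
```

Call:
drive_tool --plan '[{"dx":0,"dy":0,"dz":0,"turn":0,"grip":0.3},{"dx":0,"dy":0,"dz":0,"turn":0,"grip":0.3},{"dx":0,"dy":0,"dz":0,"turn":0,"grip":0.3},{"dx":0,"dy":0,"dz":-2,"turn":0,"grip":0.3},{"dx":0,"dy":0,"dz":-5,"turn":0,"grip":0.3},{"dx":0,"dy":0,"dz":-8,"turn":0,"grip":0.3},{"dx":0,"dy":-4,"dz":-8,"turn":0,"grip":-1},{"dx":-3,"dy":-8,"dz":-8,"turn":0,"grip":-1},{"dx":-7,"dy":-12,"dz":-7,"turn":0,"grip":-1},{"dx":-7,"dy":-16,"dz":-4,"turn":0,"grip":-1},{"dx":-7,"dy":-18,"dz":-1,"turn":0,"grip":-1},{"dx":-7,"dy":-18,"dz":2,"turn":0,"grip":-1},{"dx":-7,"dy":-18,"dz":2,"turn":0,"grip":-1},{"dx":-7,"dy":-18,"dz":2,"turn":0,"grip":-1}]'

```text
time: 10.6
ee_pos: [0.525, 0.062, 0.2599]
orientation: [-3.138, -0.0, 1.842]
ft_force: [0.3, 0.6, 0.2]
opening: 0.0854
gripper_force: 0.0
```

```bash
python3 - <<'E'
from h import *
s=bot.state(); print(s['ee_pos'],s['orientation'])
w=bot.get_image('wrist'); cv2.imwrite('pics/w6.png',w[:,:,::-1])
W=cam('wrist',s)
for c,psi in ((np.array([.565,.146]),.275),):
  ex=np.array([np.cos(psi),np.sin(psi)]); ey=np.array([-ex[1],ex[0]])
  print(proj(W,[[*(c+.08*ey),.055],[*(c-.08*ey),.055]]))
E
```

```text
[0.52503402 0.06199371 0.25986181] [-3.13772758e+00 -6.67448298e-05  1.84173576e+00]
[[376.25219126  34.78091298]
 [369.37826136 181.66022597]]
```

View pics/w6.png

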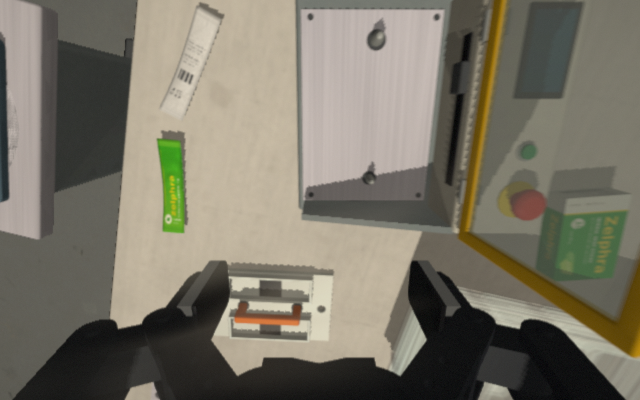

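The view shows the guard standing open and the pin tips at about (377,38) for the thick and (369,177) for the thin. I've now used all 10 picture views, so I'll work from numbers only.

```bash
cat >> h.py <<'E'
def wr(s,bz):
    s=dict(s); s['ee_pos']=np.array(s['ee_pos'])+[0,0,bz]; return cam('wrist',s)
E
python3 - <<'E'
from h import *
from scipy.optimize import brentq
s=bot.state(); w=bot.get_image('wrist'); g=cv2.cvtColor(w,cv2.COLOR_RGB2GRAY)
for x0,y0 in ((377,38),(369,177)):
  print(g[y0-22:y0+16:2,x0-16:x0+18:2])
E
```

```text
[[181 180 179 180 182 184 178 182 185 181 181 183 181 184 179 182 184]
 [183 180 178 179 184 183 178 183 183 179 183 184 181 185 180 183 183]
 [182 179 180 179 183 182 178 170 132 173 183 183 182 185 180 183 184]
 [183 180 180 181 183 183 158 116 114 152 182 183 182 185 179 183 184]
 [183 179 180 179 182 157 110 108 110 150 184 183 183 184 179 184 183]
 [183 179 180 180 168 110 106 108 109 116 180 183 183 186 181 184 185]
 [184 180 181 179 147 107 106 109 108 111 154 184 184 184 179 185 184]
 [186 179 180 176 114  81  77  95 105 109 162 184 184 183 180 185 186]
 [184 180 175 120  50  54  64  79  91 110 176 183 185 183 180 185 186]
 [185 175 122  66  49  60  97 129 132 110 176 184 185 183 180 185 187]
 [184 156  74  60  68  81 131 153 154 113 154 182 185 183 181 185 186]
 [183 119  70  68  82  99 142 173 154 105 127 181 186 182 182 185 187]
 [180 100  71  77  91 104 125 140 123  96 117 180 187 183 182 184 188]
 [181  94  69  86  99 109 116 119 111  85 118 182 186 183 182 184 188]
 [180 117  70  89 103 111 114 111  91  73 153 182 186 183 183 185 188]
 [184 147  75  75 100 107 106  90  
[... 899 characters left out ...]
178 164  90  48  41  41  58 160 180 172 171 130 135 127 108]
 [181 181 173 116  69  55  64  67  47  86 136 106 103  99  99 101 100]
 [170 174 123  67  62  59  64  75  70  53  99 101  99 100  99 100 100]
 [120 100  94  49  45  64  62  78  86  65  97 100  98 100  99 100  98]
 [ 98  97  96  75  41  70  83 123 124  87 100 100  98  98  96 100  99]
 [ 97  97  96  96  71  55  93 134 120 100 101  99  99  99  99 100  99]
 [ 99  97  97  98  96  94  93  96  99  97 101  99  99  99  98 100  98]
 [ 98  96  96  97  97  99  98  96  99  98  99  98  99  99  99  99  98]
 [ 98  97  97  98  97  98  98  95 100  98  99  98 100  98  98 100 100]
 [ 99  99  96  97  98  98  95  95 100  97  99 100  99  99  98  99  99]]
```

```bash
python3 - <<'E'
from h import *
from scipy.optimize import brentq
s=bot.state()
for pa,pb,z in (((375,38),(370,181),.055),((371,44),(366.5,176),.03)):
  f=lambda b: pose(*ray(wr(s,b),[pa,pb],z),0)[2]-.16
  b=brentq(f,-.05,.1); c,psi,d=pose(*ray(wr(s,b),[pa,pb],z),0); print('bz',b,c,psi)
  for b in (0,.01,.02): print(b,pose(*ray(wr(s,b),[pa,pb],z),0))
# top view
t=bot.get_image('top'); cv2.imwrite('pics/t6.png',t[:,:,::-1]); g=cv2.cvtColor(t,cv2.COLOR_RGB2GRAY)
T=cam('top')
for x,y in proj(T,[[.565-.022,.146+.077,.05],[.565+.022,.146-.077,.05]]).round().astype(int): print(x,y,'\n',g[y-8:y+9,x-9:x+10])
E
```

```text
bz 0.005549993089451297 [0.5717694  0.14754238 0.055     ] 0.2880802106673522
0 (array([0.5708304 , 0.14739506, 0.055     ]), np.float64(0.28808021066735257), np.float64(0.15764615157279013))
0.01 (array([0.57252229, 0.1476605 , 0.055     ]), np.float64(0.28808021066735234), np.float64(0.16188732519097673))
0.02 (array([0.57421418, 0.14792594, 0.055     ]), np.float64(0.288080210667352), np.float64(0.16612849880916336))
bz 0.01190349397135338 [0.5724502  0.14733539 0.03      ] 0.2853749627222134
0 (array([0.57057096, 0.1470497 , 0.03      ]), np.float64(0.28537496272221347), np.float64(0.15533890416851986))
0.01 (array([0.57214969, 0.1472897 , 0.03      ]), np.float64(0.28537496272221397), np.float64(0.15925464171809767))
0.02 (array([0.57372842, 0.14752971, 0.03      ]), np.float64(0.2853749627222137), np.float64(0.16317037926767552))
258 187 
 [[174 173 173 172 172 171 171 171 170 172 173 171 172 170 169 169 168 169
  168]
 [175 171 172 172 170 171 173 171 170 171 170 168 169 168 169 168 170 170
  172]
 [172 172 171 172 172 171 170 170 169 169 169 170 170 170 171 171 170 172
  170]
[... 1466 characters left out ...]
82 84 87 88 88 90 88 91 89 91 91 92 91]
 [68 71 75 80 81 81 82 83 87 87 87 89 89 90 91 90 91 91 92]
 [68 69 74 79 80 81 83 83 84 86 87 89 89 91 90 90 90 91 92]
 [67 69 72 75 79 80 81 83 84 85 86 88 88 89 90 90 91 91 92]
 [65 67 71 73 80 79 81 82 82 87 88 87 89 89 90 90 89 91 91]
 [65 65 67 72 75 80 80 81 82 83 85 86 89 89 89 90 90 90 92]
 [66 66 67 70 76 80 80 80 82 83 85 87 89 88 89 90 90 91 92]
 [63 65 66 68 72 77 80 80 82 83 84 85 86 88 89 89 89 90 90]
 [61 65 68 67 71 74 79 81 82 81 84 85 86 88 88 90 89 90 90]
 [62 65 66 66 68 71 76 80 82 82 83 84 86 88 88 88 90 90 89]
 [60 64 65 65 67 71 75 79 80 80 82 83 86 86 88 88 88 90 90]
 [60 62 64 66 68 68 72 75 80 81 81 84 84 85 87 89 90 90 91]]
```

Call:
drive_tool --plan '[{"dx":-42.7,"dy":-19.9,"dz":0,"turn":-1.34,"grip":-1},{"dx":-42.7,"dy":-19.9,"dz":0,"turn":-1.34,"grip":-1},{"dx":-42.7,"dy":-19.9,"dz":0,"turn":-1.34,"grip":-1},{"dx":-42.7,"dy":-19.9,"dz":0,"turn":-1.34,"grip":-1},{"dx":-42.7,"dy":-19.9,"dz":0,"turn":-1.34,"grip":-1},{"dx":-42.7,"dy":-19.9,"dz":0,"turn":-1.34,"grip":-1},{"dx":-42.7,"dy":-19.9,"dz":0,"turn":-1.34,"grip":-1},{"dx":-42.7,"dy":-19.9,"dz":5,"turn":-1.34,"grip":-1},{"dx":-42.7,"dy":-19.9,"dz":5,"turn":-1.34,"grip":-1},{"dx":-42.7,"dy":-19.9,"dz":5,"turn":-1.34,"grip":-1},{"dx":-42.7,"dy":-19.9,"dz":5,"turn":-1.34,"grip":-1},{"dx":-42.7,"dy":-19.9,"dz":5,"turn":-1.34,"grip":-1},{"dx":-42.7,"dy":-19.9,"dz":5,"turn":-1.34,"grip":-1},{"dx":-42.7,"dy":-19.9,"dz":5,"turn":-1.34,"grip":-1},{"dx":-42.7,"dy":-19.9,"dz":5,"turn":-1.34,"grip":-1},{"dx":-42.7,"dy":-19.9,"dz":5,"turn":-1.34,"grip":-1}]'

```text
time: 12.08
ee_pos: [0.4517, -0.4008, 0.2123]
orientation: [-3.141, 0.002, -3.099]
ft_force: [-0.5, 1.2, 0.2]
opening: 0.0855
gripper_force: 0.0
```

```bash
python3 - <<'E'
from h import *
s=bot.state(); print(s['ee_pos'],s['orientation'],np.round(s['joint_positions'],2))
w=bot.get_image('wrist'); cv2.imwrite('pics/w7.png',w[:,:,::-1]); H=hsv(w); h,sa,v=[H[:,:,i].astype(int) for i in range(3)]
m=(h>105)&(h<130)&(sa>120)&(v>40)
for b in blobs(m,60): print(b)
n,l,st,c=cv2.connectedComponentsWithStats(m.astype(np.uint8)); i=1+np.argmax(st[1:,4]); r=rect(l==i); print(r)
bx=cv2.boxPoints(r); print(bx)
W=cam('wrist',s); g=cv2.cvtColor(w,cv2.COLOR_RGB2GRAY)
# predicted holes
R=Ro.from_euler('xyz',s['orientation']).as_matrix()
cP=np.array([.448,-.403,0])
for k in (.08,-.08):
  p=cP+k*np.array([-np.sin(1.616),np.cos(1.616),0])+[0,0,.008]; x,y=proj(W,p)[0]; print(k,x,y)
  x,y=int(x),int(y); print(g[max(y-24,0):y+25:3,x-24:x+25:3])
E
```

```text
[ 0.45165964 -0.40075336  0.21225199] [-3.14109406e+00  2.46596988e-03 -3.09924484e+00] [ 1.17  0.56 -0.73  1.63  0.41  1.1   1.94]
([316, 126, 12, 87, 847], [321.3, 168.1])
((321.4570617675781, 169.0065460205078), (10.113253593444824, 86.07693481445312), 0.8184553980827332)
[[315.78616  211.96838 ]
 [317.01572  125.900246]
 [327.12796  126.04471 ]
 [325.8984   212.11285 ]]
0.08 316.73870386698115 100.46874258327853
[[169 169 168 167 167 168 168 170 169 169 167 166 166 167 165 165 169]
 [167 170 170 168 169 171 170 169 170 171 169 166 170 168 166 165 166]
 [161 165 168 167 165 166 167 165 162 168 164 169 166 165 160 164 165]
 [169 166 166 166 165 163 164 164 161 166 161 167 167 163 157 162 165]
 [171 168 165 167 165 164 164 162 157 138 115 149 166 164 159 162 165]
 [169 167 166 166 164 165 164 162 111  97 142 163 144 164 157 160 165]
 [169 166 166 166 165 164 165 157  98  98 167 168 162 151 160 162 164]
 [168 167 166 167 165 163 165 157  99 100 171 170 167 163 160 161 165]
 [169 166 166 166 165 164 165 162 100  98 168 168 159 164 159 161 165]
 [138 136 140 142 140 140 162 162 155 111
[... 1078 characters left out ...]
159 155 160 155 158 153  91 102 153 155 157 155 157 156 159]
 [157 155 159 156 160 155 159 157 117  85 123 158 158 156 157 158 160]
 [158 155 159 156 159 154 159 158 157 153 159 159 158 156 156 157 158]
 [158 154 157 155 159 154 158 155 155 155 159 159 157 155 157 157 159]
 [158 160 160 159 158 158 158 159 158 159 162 161 162 162 163 162 160]
 [158 159 161 160 160 161 161 161 161 160 162 163 162 163 163 162 161]
 [157 156 159 158 156 156 157 159 160 161 160 161 160 161 160 161 160]
 [107 121 151 155 156 154 154 155 154 156 157 157 159 158 158 159 159]
 [ 63  64  59  65 107 119 151 154 154 155 155 157 156 156 155 157 157]
 [119  86  69  61  61  62  60  67 106 120 153 156 156 155 156 157 158]]
```

```bash
python3 - <<'E'
from h import *
s=bot.state()
for b in (0,.01,.02):
  P=ray(wr(s,b),[(322,96),(321,229.5)],.008); print(b,pose(*P,0))
  Q=ray(wr(s,b),[(322.1,126),(320.8,212)],.044); print('  handle',pose(*Q,0))
  move([*((P[0]+P[1])/2)[:2],s['ee_pos'][2]],pose(*P,0)[1]+np.pi/2,s)
  move([*((Q[0]+Q[1])/2)[:2],s['ee_pos'][2]],pose(*Q,0)[1]+np.pi/2,s)
E
```

```text
0 (array([ 0.44326647, -0.39767826,  0.008     ]), np.float64(1.609688081579044), np.float64(0.16103185761204877))
  handle (array([ 0.44063366, -0.39812853,  0.044     ]), np.float64(1.6021480325686877), np.float64(0.09450560088888006))
d(cm) [ 0.81  0.32 -0.  ] turn 0.004
d(cm) [ 1.07  0.29 -0.  ] turn 0.012
0.01 (array([ 0.4451278 , -0.39751437,  0.008     ]), np.float64(1.6096880815790442), np.float64(0.1654114298552296))
  handle (array([ 0.44261764, -0.39796042,  0.044     ]), np.float64(1.6021480325686872), np.float64(0.09735482798285319))
d(cm) [ 0.62  0.33 -0.  ] turn 0.004
d(cm) [ 0.87  0.3  -0.  ] turn 0.012
0.02 (array([ 0.44698914, -0.39735047,  0.008     ]), np.float64(1.609688081579044), np.float64(0.1697910020984103))
  handle (array([ 0.44460162, -0.39779232,  0.044     ]), np.float64(1.6021480325686877), np.float64(0.10020405507682632))
d(cm) [ 0.43  0.34 -0.  ] turn 0.004
d(cm) [ 0.67  0.3  -0.  ] turn 0.012
```

Call:
drive_tool --plan '[{"dx":0.85,"dy":0.31,"dz":2,"turn":0.008,"grip":0},{"dx":0.85,"dy":0.31,"dz":5,"turn":0.008,"grip":0},{"dx":0.85,"dy":0.31,"dz":8,"turn":0.008,"grip":0},{"dx":0.85,"dy":0.31,"dz":11,"turn":0.008,"grip":0},{"dx":0.85,"dy":0.31,"dz":13.5,"turn":0.008,"grip":0},{"dx":0.85,"dy":0.31,"dz":15.5,"turn":0.008,"grip":0},{"dx":0.85,"dy":0.31,"dz":17,"turn":0.008,"grip":0},{"dx":0.85,"dy":0.31,"dz":18,"turn":0.008,"grip":0},{"dx":0.85,"dy":0.31,"dz":18.6,"turn":0.008,"grip":0},{"dx":0.85,"dy":0.31,"dz":19,"turn":0.008,"grip":0},{"dx":0.85,"dy":0.31,"dz":19,"turn":0.008,"grip":0}]'

```text
time: 13.05
ee_pos: [0.4412, -0.3994, 0.021]
orientation: [-3.141, 0.0, -3.109]
ft_force: [-0.8, -0.3, -1.3]
opening: 0.0427
gripper_force: 0.0
```

```bash
python3 - <<'E'
from h import *
s=bot.state(); S=cam('scene'); print(s['ee_pos'],proj(S,s['ee_pos']))
sc=bot.get_image('scene'); s0=cv2.imread('pics/scene0.png')[:,:,::-1]
cv2.imwrite('pics/s8.png',sc[:,:,::-1]); x,y=proj(S,s['ee_pos'])[0].astype(int)
g=cv2.cvtColor(sc,cv2.COLOR_RGB2GRAY); H=hsv(sc)
print(x,y); print(g[y-24:y+12,x-20:x+22:2])
E
```

```text
[ 0.44116649 -0.399368    0.02095142] [[382.2834175  173.55105751]]
382 173
[[154 151 132 108 112 165 179 181 148  59  64  52  51  50  56 123 140 174
  181 181 181]
 [155 147 123 129 117 122 180 179 160  64  60  50  53  52  60 131 122 155
  175 181 181]
 [167 138  97 125 129 112 180 165 118  65  57  51  53  53  62 131 127 131
  156 180 180]
 [176 120  99 122 148 138 181 136  58  66  55  50  53  51  70 112 133 140
  138 171 180]
 [173 108  98 142 146 181 182 137  59  69  54  51  52  53  88 132 123 141
  139 150 171]
 [168 115 108 152 137 182 181 138  57  60  52  51  52  53 113 173 125 134
  144 145 150]
 [163 136 129 152 145 180 181 136  57  60  51  52  52  59 160 180 176 128
  142 147 145]
 [138 158 148 148 181 181 181 136  53  58  51  53  53  63 181 180 180 175
  121 138 149]
 [113 145 153 136 181 180 180 148  52  53  53  53  52  75 180 179 181 180
  135 115 158]
 [128 101 144 118 180 179 181 169  51  52  51  54  52 115 180 180 180 180
  179 131 153]
 [129 121 121 137 179 180 181 169  51  61  52  52  53 136 179 182 181 180
  180 174 132]
 [129 125  83 178 179 180 181 169  53  68  51
[... 1480 characters left out ...]
5 166  99  97  95  93 108  94 111 159 169 130  79  64  94 118
  146 126 178]
 [133 155 171 168 132 128 101  65  74  83  94 112 141 156  78  66 130 138
   96 133 178]
 [ 95 108 144 153 164 173 126  57  53  58  73  89  96 111  80  77 176 175
  131 162 175]
 [100  99 100 103 131 163 152  75  57  54  55  86  96  95 100 101 157 164
  173 113 155]
 [101 103 111 102 112  92 112  93  74  67  70 132 128 101 105 108  94 125
  173 120 130]
 [135 102 101 102 111  99 107  94  96  88  94 163 174 131 138 132 129 127
  178 163 156]
 [180 137 136 103 102 100 100  98  96  95 102 132 163 160 170 173 175 128
  178 178 173]
 [182 182 183 137 138 132 102 101 100 100 100 112  93 119 145 154 169 122
  176 177 157]]
```

Call:
drive_tool --plan '[{"dx":0,"dy":0,"dz":0.4,"turn":0,"grip":0},{"dx":0,"dy":0,"dz":0.8,"turn":0,"grip":0},{"dx":0,"dy":0,"dz":1.1,"turn":0,"grip":0},{"dx":0,"dy":0,"dz":1.4,"turn":0,"grip":0},{"dx":0,"dy":0,"dz":1.4,"turn":0,"grip":0}]'

```text
time: 13.52
ee_pos: [0.4404, -0.3992, 0.0061]
orientation: [3.141, -0.001, -3.109]
ft_force: [0.2, 0.5, 0.7]
opening: 0.0425
gripper_force: 0.0
```

Call:
drive_tool --plan '[{"dx":0,"dy":0,"dz":0,"turn":0,"grip":1},{"dx":0,"dy":0,"dz":0,"turn":0,"grip":1},{"dx":0,"dy":0,"dz":0,"turn":0,"grip":1},{"dx":0,"dy":0,"dz":0,"turn":0,"grip":1},{"dx":0,"dy":0,"dz":0,"turn":0,"grip":1}]'

```text
time: 13.93
ee_pos: [0.441, -0.3994, 0.0071]
orientation: [-3.141, 0.0, -3.109]
ft_force: [-1.3, 0.6, 3.4]
opening: 0.0102
gripper_force: 60.5
```

Call:
drive_tool --plan '[{"dx":0,"dy":0,"dz":-0.5,"turn":0,"grip":1},{"dx":0,"dy":0,"dz":-1.5,"turn":0,"grip":1},{"dx":0,"dy":0,"dz":-3,"turn":0,"grip":1},{"dx":0,"dy":0,"dz":-5,"turn":0,"grip":1},{"dx":0,"dy":0,"dz":-8,"turn":0,"grip":1},{"dx":0,"dy":0,"dz":-11,"turn":0,"grip":1},{"dx":0,"dy":0,"dz":-14,"turn":0,"grip":1},{"dx":0,"dy":0,"dz":-16,"turn":0,"grip":1},{"dx":0,"dy":0,"dz":-16,"turn":0,"grip":1}]'

```text
time: 14.68
ee_pos: [0.4436, -0.4009, 0.1728]
orientation: [-3.136, 0.007, -3.109]
ft_force: [1.5, -0.2, -3.9]
opening: 0.0106
gripper_force: 59.8
```

```bash
python3 - <<'E'
from h import *
s=bot.state(); print(s['ee_pos'],s['orientation'],s['opening'],s['ft_force'],s['moment'])
w=bot.get_image('wrist'); cv2.imwrite('pics/w9.png',w[:,:,::-1]); g=cv2.cvtColor(w,cv2.COLOR_RGB2GRAY)
H=hsv(w); h,sa,v=[H[:,:,i].astype(int) for i in range(3)]; m=(h>105)&(h<130)&(sa>120)&(v>40); print(blobs(m,30))
# expected wide hole in tool frame
c=bot.camera_info('wrist'); K=np.array(c['intrinsics']); T=np.array(c['tool_from_camera'])
for z in (-.01,0.,.01): print(z,proj((K,T),[[.08,0,z],[-.08,0,z],[.048,0,z-.036]]))
print(g[10:130:4,280:364:3])
E
```

```text
[ 0.44363591 -0.40092117  0.17278219] [-3.13555027  0.00652208 -3.10924362] 0.010612142817929432 [ 1.52045124 -0.22399578 -3.93669705] [-0.04520377 -0.10649627 -0.07806597]
[([306, 169, 26, 195, 4537], [318.4, 263.4])]
-0.01 [[318.66180139  99.72869809]
 [318.52389875 369.99402592]
 [318.59738729 183.99589421]]
0.0 [[318.66618122 100.22483465]
 [318.53372779 357.66921062]
 [318.60731508 178.41754276]]
0.01 [[318.67005344 100.66347069]
 [318.54267429 346.45104362]
 [318.61588848 173.60020907]]
[[194 195 196 195 193 193 196 197 197 195 194 194 193 194 194 193 194 194
  195 196 196 197 197 196 195 195 197 194]
 [195 196 195 193 191 191 191 194 195 195 197 197 196 195 195 194 195 196
  196 196 194 197 197 197 196 195 194 194]
 [192 195 194 194 192 190 191 192 193 195 197 196 194 196 196 196 197 198
  197 197 196 198 198 198 197 197 195 196]
 [193 193 194 193 193 194 192 193 192 195 197 195 193 194 196 196 197 195
  196 196 197 196 195 196 196 196 194 193]
 [195 194 193 194 195 196 194 193 192 193 196 196 195 195 196 195 195 194
  196 197 196 193 193 194 197 193 191 193]
 [198 196 194 195
[... 2208 characters left out ...]
193 190 193 192 194 197 193 116 190 196 198 198 200 200 198 198 200 197
  160 186 191 187 187 190 189 193 192 192]
 [195 189 195 194 195 198 192 145 165 197 197 198 198 197 196 196 198 197
  161 190 192 186 188 190 189 194 193 192]
 [195 190 194 194 194 197 192 187 114 194 199 200 198 200 199 197 198 173
  180 192 193 186 188 190 189 193 192 192]
 [195 189 194 194 194 196 194 188 186 117 165 199 198 200 196 197 149 177
  194 191 191 187 189 190 189 193 192 191]
 [122 129 120 113 134 139 182 188 188 187 171 133 125 132 138 169 193 193
  193 192 191 185 185 127 132 133 132 133]
 [170 189 167  87 111 113 161 175 189 187 191 193 191 187 191 196 194 193
  194 190 191 186 180 166 193 174 170 169]]
```

The plate is up. The wide hole shows at (318,104) in the wrist image, with the ray through it almost vertical, so I can sight the thick pin through the hole. Now I'll carry it over.

Call:
drive_tool --plan '[{"dx":-1,"dy":1.5,"dz":-2.5,"turn":0.1,"grip":1},{"dx":-2,"dy":4,"dz":-2.5,"turn":0.2,"grip":1},{"dx":-3,"dy":7,"dz":-2.5,"turn":0.32,"grip":1},{"dx":-4,"dy":10,"dz":-2.5,"turn":0.44,"grip":1},{"dx":-5,"dy":13.3,"dz":-2.5,"turn":0.56,"grip":1},{"dx":-6,"dy":16.6,"dz":-2.5,"turn":0.68,"grip":1},{"dx":-7,"dy":20,"dz":-2.5,"turn":0.8,"grip":1},{"dx":-8,"dy":23.3,"dz":-2.5,"turn":0.92,"grip":1},{"dx":-9,"dy":26.6,"dz":-2.5,"turn":1.04,"grip":1},{"dx":-9.8,"dy":30,"dz":-2.5,"turn":1.16,"grip":1},{"dx":-10.6,"dy":33.5,"dz":-2.5,"turn":1.26,"grip":1},{"dx":-11.4,"dy":37,"dz":-2.5,"turn":1.316,"grip":1},{"dx":-12.2,"dy":40.5,"dz":-2.5,"turn":1.316,"grip":1},{"dx":-12.9,"dy":44,"dz":-2.5,"turn":1.316,"grip":1},{"dx":-13.5,"dy":47.5,"dz":-2.5,"turn":1.316,"grip":1},{"dx":-14,"dy":50.5,"dz":-2.5,"turn":1.316,"grip":1},{"dx":-14.4,"dy":53,"dz":-2.5,"turn":1.316,"grip":1},{"dx":-14.6,"dy":54.5,"dz":-2.5,"turn":1.316,"grip":1},{"dx":-14.6,"dy":54.5,"dz":-2.5,"turn":1.316,"grip":1},{"dx":-14.6,"dy":54.5,"dz":-2.5,"turn":1.316,"grip":1}]'

```text
time: 16.4
ee_pos: [0.5679, 0.1507, 0.1904]
orientation: [-3.139, -0.0, 1.86]
ft_force: [-0.5, 0.0, -3.0]
opening: 0.0101
gripper_force: 59.8
```

```bash
python3 - <<'E'
from h import *
s=bot.state(); print(s['ee_pos'],s['orientation'],s['opening'],s['ft_force'])
w=bot.get_image('wrist'); cv2.imwrite('pics/w10.png',w[:,:,::-1]); g=cv2.cvtColor(w,cv2.COLOR_RGB2GRAY)
print(g[78:132:2,294:344:2])
E
```

```text
[0.56790178 0.15070227 0.19044606] [-3.13899423e+00 -2.19316785e-04  1.86018522e+00] 0.010085028763179786 [-0.46005788  0.04459462 -3.03957033]
[[130 130 126 125 126 126 126 127 128 130 130 129 126 126 128 132 134 133
  132 131 130 130 130 130 128]
 [131 130 127 125 126 128 126 126 130 130 130 129 126 126 129 133 134 132
  130 131 130 129 129 130 128]
 [130 128 128 126 126 125 126 127 130 130 131 128 126 124 128 131 133 132
  130 131 130 129 129 129 128]
 [131 128 128 126 125 126 125 125 128 132 130 128 126 125 129 130 133 132
  130 130 131 128 128 129 128]
 [130 130 128 126 127 126 124 126 127 122 112 104 100 100 106 122 130 131
  131 130 129 129 129 130 126]
 [130 130 128 125 126 126 125 120 107 100  93  94  91  89  87  90  96 118
  131 129 130 129 129 128 129]
 [132 130 128 125 125 125 116 103  94 111 127 131 126 127 129 117  91  88
  113 130 129 127 129 131 128]
 [130 129 129 126 126 121 106  97 120 128 127 132 126 129 131 131 126  99
   86 116 129 128 130 131 128]
 [131 131 128 124 125 112 104 125 126 128 129 131 127 127 132 132 128 128
   98  87 121 129 131 130 129]
 [130 129 1
[... 1179 characters left out ...]
22 108  71  56  55  54  59  86 116 102
  105 123 127 128 130 130 127]
 [222 224 221 215 210 205 131 123 121 113 116 114  99 105 114 107 107 110
  123 129 128 127 129 129 128]
 [221 224 221 216 215 211 129 124 125 125 121 116 113 110 109 115 123 128
  128 129 127 126 130 129 127]
 [222 224 221 216 215 209 147 140 126 127 125 124 120 119 125 129 130 128
  128 128 128 127 130 129 128]
 [195 222 221 217 215 214 206 143 123 125 127 125 124 122 126 129 130 128
  128 128 128 126 130 128 127]
 [144 221 221 217 216 216 214 136 126 125 125 126 122 121 126 130 129 128
  128 129 129 127 130 129 126]
 [138 221 221 217 217 216 210 129 124 126 125 125 122 122 127 129 129 128
  127 130 128 125 129 129 126]]
```

Call:
drive_tool --plan '[{"dx":-0.2,"dy":-0.04,"dz":1,"turn":0,"grip":1},{"dx":-0.2,"dy":-0.04,"dz":2.5,"turn":0,"grip":1},{"dx":-0.2,"dy":-0.04,"dz":4,"turn":0,"grip":1},{"dx":-0.2,"dy":-0.04,"dz":5.5,"turn":0,"grip":1},{"dx":-0.2,"dy":-0.04,"dz":7,"turn":0,"grip":1},{"dx":-0.2,"dy":-0.04,"dz":8.5,"turn":0,"grip":1},{"dx":-0.2,"dy":-0.04,"dz":9.5,"turn":0,"grip":1},{"dx":-0.2,"dy":-0.04,"dz":10,"turn":0,"grip":1},{"dx":-0.2,"dy":-0.04,"dz":10,"turn":0,"grip":1},{"dx":-0.2,"dy":-0.04,"dz":10,"turn":0,"grip":1}]'

```text
time: 17.28
ee_pos: [0.5695, 0.1476, 0.0919]
orientation: [3.142, 0.0, 1.857]
ft_force: [0.2, 0.8, -2.3]
opening: 0.0103
gripper_force: 59.8
```

```bash
python3 - <<'E'
from h import *
s=bot.state(); print(s['ee_pos'],s['orientation'],s['opening'],s['ft_force'])
w=bot.get_image('wrist'); cv2.imwrite('pics/w11.png',w[:,:,::-1]); g=cv2.cvtColor(w,cv2.COLOR_RGB2GRAY)
print(g[78:132:2,294:344:2])
E
```

```text
[0.56952515 0.14763262 0.09187226] [3.14156091e+00 8.66147167e-05 1.85723013e+00] 0.010279788869049311 [ 0.20391363  0.78229027 -2.30528034]
[[137 136 135 133 134 132 133 134 136 138 138 137 133 133 136 140 142 140
  137 138 138 137 138 138 136]
 [139 137 134 132 133 135 132 134 137 139 138 136 134 133 136 140 140 139
  140 138 138 137 136 138 135]
 [139 136 136 132 133 134 132 135 137 139 137 136 134 132 137 139 140 139
  139 138 138 136 136 136 135]
 [138 137 135 132 133 134 133 133 137 138 137 136 132 131 137 140 141 140
  139 138 138 137 137 137 134]
 [138 138 134 132 135 133 131 134 135 128 117 111 104 105 113 126 138 139
  138 138 138 137 137 137 135]
 [139 138 136 132 132 133 132 128 115 104  90  83  77  79  84  91 101 125
  138 139 137 136 137 136 136]
 [139 137 136 132 133 133 124 108  91  66  58  60  61  58  57  65  80  95
  119 138 138 136 137 137 136]
 [139 138 134 132 132 126 110  81  61  70  82  91  96  90  77  59  56  75
   91 124 138 136 137 137 136]
 [139 138 135 132 132 117  87  56  69  86  92 100 106 108 105  86  56  55
   76  94 127 135 136 137 135]
 [139 137 134 
[... 1176 characters left out ...]
13  93  68  60  63  67  93 124 130 108
  113 131 137 134 136 136 135]
 [230 232 228 221 170 140 130 131 127 123 128 122 124 134 133 117 113 118
  131 135 135 134 137 135 135]
 [230 231 229 225 223 215 185 138 130 132 127 123 119 118 117 122 130 135
  134 135 136 133 136 137 134]
 [185 229 228 224 224 212 207 140 132 132 133 131 130 127 132 135 136 136
  135 137 135 134 137 136 135]
 [178 230 228 225 224 221 212 132 132 133 133 133 130 129 133 136 137 135
  135 135 136 134 138 136 134]
 [169 233 229 225 225 224 214 131 133 133 133 132 131 130 134 137 137 135
  134 134 136 135 137 136 135]
 [188 232 229 225 225 225 179 131 131 134 132 131 131 130 133 136 137 135
  135 134 135 135 138 136 134]]
```

Call:
drive_tool --plan '[{"dx":0.12,"dy":-0.03,"dz":0.5,"turn":0,"grip":1},{"dx":0.12,"dy":-0.03,"dz":1.0,"turn":0,"grip":1},{"dx":0.12,"dy":-0.03,"dz":1.5,"turn":0,"grip":1},{"dx":0.12,"dy":-0.03,"dz":2.0,"turn":0,"grip":1},{"dx":0.12,"dy":-0.03,"dz":2.5,"turn":0,"grip":1},{"dx":0.12,"dy":-0.03,"dz":3.0,"turn":0,"grip":1},{"dx":0.12,"dy":-0.03,"dz":3.4,"turn":0,"grip":1},{"dx":0.12,"dy":-0.03,"dz":3.7,"turn":0,"grip":1},{"dx":0.12,"dy":-0.03,"dz":3.7,"turn":0,"grip":1}]'

```text
time: 18.08
ee_pos: [0.5677, 0.1488, 0.0539]
orientation: [-3.139, 0.0, 1.858]
ft_force: [-2.1, -0.6, -3.0]
opening: 0.0104
gripper_force: 59.9
```

Call:
drive_tool --plan '[{"dx":0,"dy":0,"dz":0.3,"turn":0,"grip":1},{"dx":0,"dy":0,"dz":0.6,"turn":0,"grip":1},{"dx":0,"dy":0,"dz":0.9,"turn":0,"grip":1},{"dx":0,"dy":0,"dz":1.2,"turn":0,"grip":1},{"dx":0,"dy":0,"dz":1.2,"turn":0,"grip":1}]'

```text
time: 18.5
ee_pos: [0.5675, 0.1489, 0.0419]
orientation: [-3.139, -0.0, 1.858]
ft_force: [-4.8, -0.0, -2.0]
opening: 0.0102
gripper_force: 60.1
```

Call:
drive_tool --plan '[{"dx":0,"dy":-0.05,"dz":0.2,"turn":0,"grip":1},{"dx":0,"dy":-0.05,"dz":0.4,"turn":0,"grip":1},{"dx":0,"dy":-0.05,"dz":0.6,"turn":0,"grip":1},{"dx":0,"dy":-0.05,"dz":0.7,"turn":0,"grip":1},{"dx":0,"dy":-0.05,"dz":0.7,"turn":0,"grip":1}]'

```text
time: 18.92
ee_pos: [0.5675, 0.1488, 0.0371]
orientation: [-3.14, 0.001, 1.857]
ft_force: [-10.9, -1.8, 14.4]
opening: 0.0105
gripper_force: 62.3
```

Call:
drive_tool --plan '[{"dx":0,"dy":-0.1,"dz":0.5,"turn":0,"grip":1},{"dx":0,"dy":-0.1,"dz":0.5,"turn":0,"grip":0},{"dx":0,"dy":-0.1,"dz":0.4,"turn":0,"grip":0},{"dx":0,"dy":-0.1,"dz":0.2,"turn":0,"grip":0},{"dx":0,"dy":-0.1,"dz":0,"turn":0,"grip":0},{"dx":0,"dy":-0.1,"dz":-1,"turn":0,"grip":0},{"dx":0,"dy":-0.1,"dz":-2.5,"turn":0,"grip":0},{"dx":0,"dy":-0.1,"dz":-5,"turn":0,"grip":0},{"dx":0,"dy":-0.1,"dz":-8,"turn":0,"grip":-1},{"dx":0,"dy":-0.1,"dz":-12,"turn":0,"grip":-1},{"dx":0,"dy":-0.1,"dz":-16,"turn":0,"grip":-1},{"dx":0,"dy":-0.1,"dz":-16,"turn":0,"grip":-1},{"dx":0,"dy":-0.1,"dz":-16,"turn":0,"grip":-1}]'

```text
time: 20.0
ee_pos: [0.5693, 0.1494, 0.1991]
orientation: [3.135, 0.0, 1.858]
ft_force: [0.2, 0.4, 0.1]
opening: 0.0856
gripper_force: 0.0
```

```bash
python3 - <<'E'
from h import *
s=bot.state(); print(s['ee_pos'],s['orientation'],s['ft_force'])
w=bot.get_image('wrist'); cv2.imwrite('pics/w12.png',w[:,:,::-1]); g=cv2.cvtColor(w,cv2.COLOR_RGB2GRAY)
H=hsv(w); h,sa,v=[H[:,:,i].astype(int) for i in range(3)]; m=(h>105)&(h<130)&(sa>120)&(v>40); print(blobs(m,30)); 
n,l,st,c=cv2.connectedComponentsWithStats(m.astype(np.uint8)); i=1+np.argmax(st[1:,4]); print(rect(l==i))
for b in (0,.02):
  print(proj(wr(s,b),[[.5675-.283*k,.1488+.959*k,.038] for k in (.08,-.08)]))
  hb=rect(l==i); B=cv2.boxPoints(hb)
x,y=proj(wr(s,.01),[.5675-.283*.08,.1488+.959*.08,.045])[0].astype(int); print(x,y); print(g[y-20:y+22:2,x-20:x+22:2])
x,y=proj(wr(s,.01),[.5675+.283*.08,.1488-.959*.08,.045])[0].astype(int); print(x,y); print(g[y-20:y+22:2,x-20:x+22:2])
E
```

```text
[0.56934923 0.14941681 0.19905715] [3.13527903e+00 2.73039254e-04 1.85773922e+00] [0.22512907 0.36104024 0.06464764]
[([310, 140, 12, 97, 1037], [315.0, 185.5])]
((315.5, 188.0), (96.0, 11.0), 90.0)
[[315.44876735 103.80749551]
 [315.80895712 249.77546055]]
[[315.51588959 104.00899752]
 [315.84921172 242.54410826]]
315 103
[[195 185 194 195 198 174 191 195 198 200 192 196 198 161 184 196 200 198
  202 194 195]
 [167 120 130 154 161 117 121 145 175 182 121 141 151 118 119 133 157 178
  185 127 147]
 [115 116 115 113 117 113 113 112 117 120 115 113 117 117 115 115 117 118
  120 114 113]
 [121 119 120 118 120 117 116 116 118 119 115 116 117 118 117 117 118 116
  118 115 114]
 [185 182 184 183 185 184 180 180 179 182 175 128 124 172 177 177 175 171
  173 173 176]
 [195 193 196 197 199 199 195 193 195 187 151 114 117 141 197 196 197 191
  198 196 200]
 [197 194 197 197 199 199 194 193 171 143 113 112 116 133 187 196 197 192
  198 196 200]
 [196 194 197 197 199 198 193 190 138 104  94  93 103 116 175 198 197 192
  198 197 200]
 [197 194 198 198 200 199 194 185  97  67  73  71  70  89 139 1
[... 2272 characters left out ...]
1 212 211 213 207 116  89 100 105  98 104 153 119 119 115 115
  115 117 114]
 [209 213 179 164 130 132 150 114 103 129 112 111 114 117 115 114 116 116
  114 115 114]
 [121 128 121 114 117 118 115 117 132 159 130 117 116 117 116 115 114 115
  114 115 112]
 [115 116 115 115 115 117 116 116 115 127 118 117 116 118 116 114 115 114
  114 114 111]
 [115 117 114 114 115 118 115 117 115 115 114 116 115 116 115 113 116 115
  112 114 111]
 [114 113 114 114 113 114 114 113 115 115 113 115 115 113 114 115 113 114
  112 113 112]
 [114 112 112 114 112 114 114 114 114 114 113 114 113 113 115 114 114 113
  113 112 111]
 [113 113 114 114 113 114 113 114 114 114 111 113 113 113 113 113 113 111
  112 112 110]]
```

The wrist pixels show both pin tips through their holes, with shadows on the plate, so it's seated. Next I'll regrasp the bar and close the guard.

Call:
drive_tool --plan '[{"dx":0,"dy":0,"dz":-4,"turn":0,"grip":0.2},{"dx":0,"dy":0,"dz":-8,"turn":0,"grip":0.2},{"dx":0,"dy":0,"dz":-12,"turn":0,"grip":0.2},{"dx":0,"dy":0,"dz":-16,"turn":0,"grip":0.2},{"dx":0,"dy":1,"dz":-18,"turn":0,"grip":0.2},{"dx":-0.2,"dy":4,"dz":-18,"turn":0,"grip":0.2},{"dx":-0.4,"dy":8,"dz":-18,"turn":0,"grip":0.2},{"dx":-0.5,"dy":11.8,"dz":-18,"turn":0,"grip":0.2},{"dx":-0.5,"dy":11.8,"dz":-17.5,"turn":0,"grip":0.2},{"dx":-0.5,"dy":11.8,"dz":-16,"turn":0,"grip":0.2},{"dx":-0.5,"dy":11.8,"dz":-14,"turn":0,"grip":0.2},{"dx":-0.5,"dy":11.8,"dz":-12,"turn":0,"grip":0.2},{"dx":-0.5,"dy":11.8,"dz":-10,"turn":0,"grip":0.2},{"dx":-0.5,"dy":11.8,"dz":-8.7,"turn":0,"grip":0.2},{"dx":-0.5,"dy":11.8,"dz":-8.7,"turn":0,"grip":0.2},{"dx":-0.5,"dy":11.8,"dz":-8.7,"turn":0,"grip":1},{"dx":-0.5,"dy":11.8,"dz":-8.7,"turn":0,"grip":1},{"dx":-0.5,"dy":11.8,"dz":-8.7,"turn":0,"grip":1},{"dx":-0.5,"dy":11.8,"dz":-8.7,"turn":0,"grip":1}]'

```text
time: 21.63
ee_pos: [0.6824, 0.1776, 0.2837]
orientation: [3.14, -0.0, 1.857]
ft_force: [1.5, 0.5, -0.8]
opening: 0.0103
gripper_force: 58.6
```

Call:
drive_tool --plan '[{"dx":0,"dy":-1,"dz":-0.12,"turn":0,"grip":1},{"dx":0,"dy":-2.13,"dz":-0.19,"turn":0,"grip":1},{"dx":0,"dy":-4.27,"dz":-0.17,"turn":0,"grip":1},{"dx":0,"dy":-6.4,"dz":0.07,"turn":0,"grip":1},{"dx":0,"dy":-8.49,"dz":0.52,"turn":0,"grip":1},{"dx":0,"dy":-10.52,"dz":1.17,"turn":0,"grip":1},{"dx":0,"dy":-12.49,"dz":2.02,"turn":0,"grip":1},{"dx":0,"dy":-14.35,"dz":3.07,"turn":0,"grip":1},{"dx":0,"dy":-16.1,"dz":4.3,"turn":0,"grip":1},{"dx":0,"dy":-17.73,"dz":5.69,"turn":0,"grip":1},{"dx":0,"dy":-19.2,"dz":7.24,"turn":0,"grip":1},{"dx":0,"dy":-19.2,"dz":7.24,"turn":0,"grip":1}]'

```text
time: 22.63
ee_pos: [0.4933, 0.1257, 0.2097]
orientation: [-3.139, -0.004, 1.861]
ft_force: [-9.0, 8.3, -0.3]
opening: 0.0098
gripper_force: 65.9
```

Call:
drive_tool --plan '[{"dx":0.1,"dy":-1.19,"dz":1.52,"turn":0,"grip":1},{"dx":0.15,"dy":-2.23,"dz":3.13,"turn":0,"grip":1},{"dx":0.2,"dy":-3.13,"dz":4.83,"turn":0,"grip":1},{"dx":0.2,"dy":-3.87,"dz":6.61,"turn":0,"grip":1},{"dx":0.2,"dy":-4.45,"dz":8.45,"turn":0,"grip":1},{"dx":0.2,"dy":-4.86,"dz":10.33,"turn":0,"grip":1},{"dx":0.2,"dy":-5.1,"dz":12.24,"turn":0,"grip":1},{"dx":0.2,"dy":-5.17,"dz":14.16,"turn":0,"grip":1},{"dx":0.2,"dy":-5.06,"dz":16.08,"turn":0,"grip":1},{"dx":0.2,"dy":-5.06,"dz":16.08,"turn":0,"grip":1}]'

```text
time: 23.47
ee_pos: [0.4434, 0.1121, 0.0468]
orientation: [-3.133, -0.003, 1.86]
ft_force: [-11.2, 6.7, -5.1]
opening: 0.0099
gripper_force: 71.9
```

Call:
drive_tool --plan '[{"dx":0.1,"dy":0.1,"dz":0.8,"turn":0,"grip":1},{"dx":0.1,"dy":0.24,"dz":1.6,"turn":0,"grip":1},{"dx":0.1,"dy":0.4,"dz":2.4,"turn":0,"grip":1},{"dx":0.1,"dy":0.56,"dz":3.0,"turn":0,"grip":1},{"dx":0.1,"dy":0.6,"dz":3.3,"turn":0,"grip":1},{"dx":0.1,"dy":0.6,"dz":3.3,"turn":0,"grip":1}]'

```text
time: 23.97
ee_pos: [0.4482, 0.1134, 0.0151]
orientation: [-3.132, -0.001, 1.859]
ft_force: [-12.6, 3.0, -6.2]
opening: 0.0101
gripper_force: 72.6
```

Call:
drive_tool --plan '[{"dx":0.1,"dy":-0.1,"dz":0.3,"turn":0,"grip":1},{"dx":0.1,"dy":-0.1,"dz":0.5,"turn":0,"grip":1},{"dx":0.1,"dy":-0.1,"dz":0.5,"turn":0,"grip":1}]'

```text
time: 24.22
ee_pos: [0.4491, 0.1136, 0.011]
orientation: [-3.135, 0.0, 1.858]
ft_force: [-9.2, 0.7, -3.4]
opening: 0.0098
gripper_force: 74.0
```

```bash
python3 - <<'E'
from h import *
sc=bot.get_image('scene'); H=hsv(sc); h,s,v=[H[:,:,i].astype(int) for i in range(3)]
m=(h>15)&(h<30)&(s>150)&(v>120); m[:180]=0; m[250:]=0
s0=cv2.imread('pics/scene0.png')[:,:,::-1].copy(); H=hsv(s0); h,s,v=[H[:,:,i].astype(int) for i in range(3)]
m0=(h>15)&(h<30)&(s>150)&(v>120); m0[:180]=0; m0[250:]=0
S=cam('scene'); psi=.287; c=np.array([.5645,.1445]); R=np.array([[np.cos(psi),-np.sin(psi)],[np.sin(psi),np.cos(psi)]])
for r in range(196,245,6): print(r,*[np.where(x[r,240:340])[0][[0,-1]]+240 if x[r,240:340].any() else None for x in (m0,m)])
for col in range(260,310,8): print(col,*[np.where(x[:,col])[0][[0,-1]] if x[:,col].any() else None for x in (m0,m)])
for th in (0,.05,.1,.15): 
  p=[[*(c+R@[.085-.16*np.cos(th-.25),y]),.115+.16*np.sin(th-.25)] for y in (.11,-.11)]; print(th,proj(S,p).round(1).tolist())
E
```

```text
196 [250 311] [250 296]
202 [267 320] [267 313]
208 [263 318] [264 267]
214 [260 315] [260 316]
220 [310 313] None
226 [253 311] [253 257]
232 [260 309] [256 306]
238 [289 306] [274 283]
244 None [292 296]
260 [214 232] [214 233]
268 [200 233] [200 236]
276 [189 235] [190 238]
284 [191 236] [192 241]
292 [192 238] [195 244]
300 [194 240] [198 199]
308 [196 234] [200 201]
0 [[303.6, 243.6], [317.0, 205.3]]
0.05 [[304.2, 241.6], [317.5, 203.3]]
0.1 [[304.6, 239.5], [317.9, 201.4]]
0.15 [[304.9, 237.3], [318.2, 199.4]]
```

Call:
drive_tool --plan '[{"dx":0,"dy":0,"dz":0.2,"turn":0,"grip":1},{"dx":0,"dy":0,"dz":0.5,"turn":0,"grip":1},{"dx":0,"dy":0,"dz":0.5,"turn":0,"grip":1}]'

```text
time: 24.52
ee_pos: [0.4492, 0.1134, 0.0082]
orientation: [-3.136, 0.002, 1.859]
ft_force: [-17.7, -2.0, 32.6]
opening: 0.0102
gripper_force: 80.5
```

Call:
drive_tool --plan '[{"dx":0,"dy":0,"dz":-0.2,"turn":0,"grip":1},{"dx":0,"dy":0,"dz":-0.2,"turn":0,"grip":0.2},{"dx":0,"dy":0,"dz":-0.2,"turn":0,"grip":0.2},{"dx":0,"dy":0,"dz":-0.2,"turn":0,"grip":0.2},{"dx":0,"dy":0,"dz":-1,"turn":0,"grip":0.2},{"dx":0,"dy":0,"dz":-3,"turn":0,"grip":0.2},{"dx":0,"dy":0,"dz":-6,"turn":0,"grip":0.2},{"dx":0,"dy":0,"dz":-10,"turn":0,"grip":0.2},{"dx":0,"dy":0,"dz":-14,"turn":0,"grip":0.2},{"dx":0,"dy":0,"dz":-18,"turn":0,"grip":1},{"dx":-10,"dy":0,"dz":-20,"turn":0,"grip":1},{"dx":-14,"dy":0,"dz":-20,"turn":0,"grip":1},{"dx":-18,"dy":0,"dz":-20,"turn":0,"grip":1},{"dx":-22,"dy":0,"dz":-20,"turn":0,"grip":1},{"dx":-26,"dy":0,"dz":-20,"turn":0,"grip":1},{"dx":-26,"dy":0,"dz":-20,"turn":0,"grip":1}]'

```text
time: 25.85
ee_pos: [0.5244, -0.127, 0.2078]
orientation: [3.139, 0.002, 1.858]
ft_force: [0.7, 0.8, 0.8]
opening: -0.0
gripper_force: 0.0
```

```bash
python3 - <<'E'
from h import *
S=cam('scene'); sc=bot.get_image('scene'); cv2.imwrite('pics/s14.png',sc[:,:,::-1]); tp=bot.get_image('top'); s0=cv2.imread('pics/scene0.png')[:,:,::-1].copy(); t0=cv2.imread('pics/top0.png')[:,:,::-1].copy()
for im in (s0,sc):
  g=cv2.cvtColor(im,cv2.COLOR_RGB2GRAY); m=g<75; m[:,:321]=0; m[:,336:]=0; m[:208]=0; m[250:]=0
  print([(r,(np.where(m[r])[0][[0,-1]]).tolist()) for r in range(208,248,2) if m[r].any()])
psi=.287; R=np.array([[np.cos(psi),-np.sin(psi)],[np.sin(psi),np.cos(psi)]])
for c in ([.5635,.1437],[.567,.1455]):
  for th in (-.05,0,.05,.1,.15): 
    p=[[*(c+R@[.085-.214*np.cos(th-.25),y]),.115+.214*np.sin(th-.25)] for y in (.06,-.06)]; print(th,proj(S,p).round(1).tolist())
def msk(im,k):
  H=hsv(im); h,s,v=[H[:,:,i].astype(int) for i in range(3)]
  m={'y':(h>15)&(h<30)&(s>150)&(v>120),'b':(h>100)&(h<130)&(s>120),'o':(h<15)&(s>150)}[k]; return m
for k in 'ob':
  for n,a,b in (('scene',s0,sc),('top',t0,tp)): print(k,n,[x[1] for x in blobs(msk(a,k),40)],'|',[x[1] for x in blobs(msk(b,k),40)])
E
```

```text
[(208, [321, 321]), (210, [321, 332]), (212, [329, 331]), (214, [329, 331]), (216, [328, 330]), (218, [327, 329]), (220, [327, 329]), (222, [326, 328]), (224, [325, 327]), (226, [325, 327]), (228, [324, 326]), (230, [323, 325]), (232, [321, 325]), (234, [323, 324])]
[(216, [321, 323]), (218, [326, 330]), (220, [327, 329]), (222, [327, 329]), (224, [326, 328]), (226, [325, 327]), (228, [325, 327]), (230, [324, 326]), (232, [323, 325]), (234, [323, 325]), (236, [322, 324]), (238, [321, 323]), (240, [321, 323]), (242, [321, 323])]
-0.05 [[323.2, 241.9], [329.4, 220.6]]
0 [[324.2, 239.3], [330.3, 218.1]]
0.05 [[325.0, 236.6], [331.1, 215.5]]
0.1 [[325.6, 233.9], [331.7, 212.8]]
0.15 [[326.1, 231.0], [332.1, 210.1]]
-0.05 [[322.0, 241.9], [328.2, 220.6]]
0 [[322.9, 239.3], [329.1, 218.1]]
0.05 [[323.7, 236.6], [329.9, 215.5]]
0.1 [[324.3, 233.9], [330.5, 212.8]]
0.15 [[324.8, 231.0], [330.9, 210.1]]
o scene [[344.5, 191.5], [283.7, 288.1], [121.2, 289.8]] | [[252.0, 189.6], [344.5, 191.5], [283.6, 288.4], [121.2, 289.8]]
o top [[133.5, 120.5], [291.2, 126.7], [373.9, 194.9], [198.7, 223.4]] | [[133.5, 120.7], [291.3, 126.6], [198.7, 223.3]]
b scene [[4.7, 277.6]] | [[4.7, 277.7]]
b top [[158.0, 131.4], [440.9, 213.1], [212.9, 247.7]] | [[158.3, 134.5], [213.2, 247.7]]
```

Call:
drive_tool --plan '[{"dx":4,"dy":-0.4,"dz":0,"turn":0,"grip":1},{"dx":8,"dy":-0.4,"dz":0,"turn":0,"grip":1},{"dx":12,"dy":-0.4,"dz":0,"turn":0,"grip":1},{"dx":16,"dy":-0.4,"dz":0,"turn":0,"grip":1},{"dx":20,"dy":-0.4,"dz":0,"turn":0,"grip":1},{"dx":25,"dy":-0.4,"dz":0,"turn":0,"grip":1},{"dx":25,"dy":-0.4,"dz":3,"turn":0,"grip":1},{"dx":25,"dy":-0.4,"dz":6,"turn":0,"grip":1},{"dx":25,"dy":-0.4,"dz":9,"turn":0,"grip":1},{"dx":25,"dy":-0.4,"dz":11.5,"turn":0,"grip":1},{"dx":25,"dy":-0.4,"dz":13,"turn":0,"grip":1},{"dx":25,"dy":-0.4,"dz":14,"turn":0,"grip":1},{"dx":25,"dy":-0.4,"dz":14.5,"turn":0,"grip":1},{"dx":25,"dy":-0.4,"dz":14.5,"turn":0,"grip":1}]'

```text
time: 27.12
ee_pos: [0.4488, 0.1141, 0.0613]
orientation: [3.142, 0.0, 1.858]
ft_force: [0.3, -0.2, 0.3]
opening: -0.0
gripper_force: 0.0
```

Call:
drive_tool --plan '[{"dx":0,"dy":0,"dz":0.3,"turn":0,"grip":1},{"dx":0,"dy":0,"dz":0.6,"turn":0,"grip":1},{"dx":0,"dy":0,"dz":0.9,"turn":0,"grip":1},{"dx":0,"dy":0,"dz":0.9,"turn":0,"grip":1}]'

```text
time: 27.45
ee_pos: [0.4488, 0.1138, 0.0523]
orientation: [3.141, 0.0, 1.858]
ft_force: [-0.5, -0.6, 0.7]
opening: 0.0
gripper_force: 0.0
```

Call:
drive_tool --plan '[{"dx":0,"dy":0,"dz":0.2,"turn":0,"grip":1},{"dx":0,"dy":0,"dz":0.4,"turn":0,"grip":1},{"dx":0,"dy":0,"dz":0.6,"turn":0,"grip":1},{"dx":0,"dy":0,"dz":0.6,"turn":0,"grip":1}]'

```text
time: 27.78
ee_pos: [0.4489, 0.1139, 0.0467]
orientation: [3.141, 0.001, 1.858]
ft_force: [-0.9, -0.4, 7.5]
opening: -0.0
gripper_force: 3.5
```

Call:
drive_tool --plan '[{"dx":0,"dy":0,"dz":0.2,"turn":0,"grip":1},{"dx":0,"dy":0,"dz":0.35,"turn":0,"grip":1},{"dx":0,"dy":0,"dz":0.35,"turn":0,"grip":1}]'

```text
time: 28.03
ee_pos: [0.4492, 0.114, 0.0459]
orientation: [3.141, 0.003, 1.858]
ft_force: [-13.0, -4.3, 50.8]
opening: 0.0002
gripper_force: 25.8
```

The bar takes 50 N and moves less than 1 mm, so the guard is on its stop. I'll retreat.

Call:
drive_tool --plan '[{"dx":0,"dy":0,"dz":-0.5,"turn":0,"grip":1},{"dx":0,"dy":0,"dz":-2,"turn":0,"grip":1},{"dx":0,"dy":0,"dz":-5,"turn":0,"grip":1},{"dx":0,"dy":0,"dz":-9,"turn":0,"grip":1},{"dx":0,"dy":0,"dz":-13,"turn":0,"grip":1},{"dx":0,"dy":0,"dz":-17,"turn":0,"grip":1},{"dx":-4,"dy":0,"dz":-18,"turn":0,"grip":1},{"dx":-8,"dy":0,"dz":-18,"turn":0,"grip":1},{"dx":-12,"dy":0,"dz":-18,"turn":0,"grip":1},{"dx":-16,"dy":0,"dz":-18,"turn":0,"grip":1},{"dx":-20,"dy":0,"dz":-18,"turn":0,"grip":1},{"dx":-20,"dy":0,"dz":-18,"turn":0,"grip":1},{"dx":-20,"dy":0,"dz":-18,"turn":0,"grip":1}]'

```text
time: 29.12
ee_pos: [0.5053, -0.0804, 0.2223]
orientation: [-3.141, -0.0, 1.853]
ft_force: [-0.6, 1.5, -0.3]
opening: 0.0001
gripper_force: 0.0
```

```bash
python3 - <<'E'
from h import *
g=cv2.cvtColor(bot.get_image('scene'),cv2.COLOR_RGB2GRAY); m=g<75; m[:,:321]=0; m[:,336:]=0
print([(r,(np.where(m[r])[0][[0,-1]]).tolist()) for r in range(212,246,2) if m[r].any()])
print(np.abs(bot.state()['dq']).max(), bot.state()['ft_force'])
print(bot.job_done())
E
```

```text
[(216, [321, 323]), (218, [326, 330]), (220, [327, 329]), (222, [327, 329]), (224, [326, 328]), (226, [325, 327]), (228, [325, 327]), (230, [324, 326]), (232, [323, 325]), (234, [323, 325]), (236, [322, 324]), (238, [321, 323]), (240, [321, 323]), (242, [321, 323])]
0.03470624865015599 [-0.32891827  0.83019888 -0.0382864 ]
the job is handed in; nothing more can be done
None
```

I handed the job in at about 29 s: the blue-handled plate is on both pins and flat on the bed, the guard is pressed shut against its stop, and nothing else was seen to move; no verdict came back.

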